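Hook the cover into the service jig and lock it with the locating pin

ROBOT

A 7-joint arm with a two-finger parallel gripper is mounted at the origin on the work surface. World frame = base frame: x ahead of the robot, y to its left, z up, the work surface at z = 0. Lengths are in m, angles in rad, forces in N, time in s.
With the tool pointing down it reaches from about 0.4 to 0.85 m from the base axis. Payload 10.4 kg.
Tool frame: the origin (TCP) lies at the very end of the fingers, on their centre line; the grasp point (between the pads) lies manip.grasp_offset behind it (manip.grasp_offset is the distance from the TCP to the grasp point, in m); z points along the fingers, x is the direction in which the jaws open and shut, and the axes are right-handed (so a half turn about z gives the same grasp; the last joint's range is limited). The gripper opens to 85 mm and grips with 20 to 120 N. Pads are 22 mm wide; open, the fingers measure 114 mm over their backs; the gripper's body (76 mm by 85 mm) begins 54 mm behind the grasp point. The pads swing forward as they close: fully open they stand 13 mm farther back than shut.
Start: joints at [-0.023, 0.332, -0.065, 1.46, 0.022, 1.35, -0.088], TCP at [0.625, 0, 0.206] pointing down, gripper open.
Joint ranges: [-2.6, 2.6], [-0.5, 2.12], [-1.47, 1.34], [0.16, 2.42], [-1.27, 4.41], [0.06, 2.06], [-2.6, 2.6]. Speed limits (rad/s): [2.22, 2.22, 2.79, 2.79, 3.14, 3.14, 3.14].

INTERFACE

Orientations are given as a unit quaternion [x, y, z, w].
In Python, from workcell import manip gives the robot as it stands.
- The arm moves only by the shell command python3 -m crank 'ROWS' [FORCE]. ROWS is JSON, a list that holds one entry, the list of rows, each a list of 7 numbers: the shift along the world's x, y, z in units of 60 mm (1.0 is 60 mm), then the turn, a rotation vector about the world's x, y, z in units of 5 degrees (1.0 is 5 degrees), then the finger opening in mm, from 0 to 85.4. A call has 1 to 8 rows; each row shifts and turns the commanded pose from where the row before left it; what a row does not reach is not made up. A row lasts 1/8 s, in which the tool goes at most 62.5 mm and 10.7 degrees, less where a joint would pass 70% of its speed; a pose out of reach is approached as far as the arm can. A call is refused whole if a number of a shift passes 1 or a number of a turn 1, either way. A call with a gripper value outside its range is refused whole. The fingers move at their own pace and stop on an object; FORCE is the grip in N (left out, the last holds). Time passes only in rows, so rows that do not move let the fingers close. It gives the time, the measured TCP pose, the force and the opening at its end, in the units of the state.
- manip.get_obs(): the state, without advancing time (a new reading comes with each control period).
- manip.camera(name): name is "scene" or "side" or "wrist"; returns (picture, depth): 420x560x3 uint8, blue, green, red; 420x560 float32, m along the optical axis (not along the pixel's ray), 0 where there is no reading.
- manip.get_calibration(name): a dict with "fx", "fy", "cx", "cy" (pixels), "k1" (the pictures are not rectified: a ray, as slopes to the right and down, at radius r is drawn at 1 + k1 r^2 times it, then the intrinsics apply), "rvec" (rotation vector, rad) and "tvec" (3), from world to camera coordinates, as OpenCV has them; the wrist camera has in their place "T_tool_cam" (4x4, takes a point from camera to tool coordinates, whose origin is the TCP and whose axes are the tool frame's). Camera axes: x right, y down, z forward; pixel columns grow to the right and rows downward; lengths in m; the calibration is good to about 2 mm. A picture is of the moment at which its call begins: read the wrist's pose just before it. get_calibration takes no time and is no camera call.
- manip.hand_in(): hands the job in, once; it reports no verdict.
The state is a dict: "clock": time; "joint_pos": joint angles; "joint_velocities": joint speeds; "tau": joint torques, N m; "position": TCP position; "ee_rot": TCP orientation; "ft_force": force on the tool from outside, world axes, zero at the start; "torque": the same for the moment, N m; "grip_width": opening from 0.0 (shut) to 1.0 (fully open).
Only numpy, scipy, OpenCV 4.12 (cv2) and the standard library are available. Lean on these libraries where they do the work, as an engineer would, in place of code of your own. Each camera call takes 0.05 s, during which the arm holds its last target.

TASK

Fit the blue cover plate to the tablet service jig: hook its tongue edge under the jig's retaining lip with the far edge still raised, then swing it down flat in its pocket. Then lock it with the yellow-handled locating pin: through the cover's slot, slide the tip along the strip below until it drops into the unmarked blind hole, push it fully home with its flange on the cover, and let go. Leave the other things on the bench where they are.

Things in the scene. Friction and masses are not known exactly. Their poses are not given: they have to be found in the camera images.
- jig: fixed grey and aluminium jig, 160 (x) x 174 (y) mm; origin: centre of its underside, z up. Flat deck 34 mm up. Pocket for the cover: back wall face at x -68 under the lip, side cheeks at y -54 and +54, ridge 8 mm thick with inner face at x +68; cheeks and ridge 45 mm high, posts 55 mm at the lip's ends. Cover's home: its origin at jig x 0, y 0, z 34 mm, axes parallel (play 3 mm in x, 4 mm in y)
- jig_lip (a point): middle of the lower outer edge of the jig's retaining lip (jig x -52, y 0, z 49 mm). The lip reaches 16 mm out from the back wall towards +x; its underside is 15 mm above the deck, its top 55 mm up. The cover's tongue goes under it, moving along jig -x
- jig_lane (a point): point on the deck (jig x 38, y 0, z 34 mm), on a dark strip flush in the deck from x 18 to 58 mm. The strip has one unmarked round blind hole, 13 mm across, 28 mm deep, chamfered 1.5 mm: its centre is on the line through this point along jig y, anywhere within 15 mm either way, different each time. The strip is fixed firmly
- stand: fixed white stand, 110 mm wide, 80 mm tall, its top sloping 25 degrees: low edge, with a 10 mm high stop, at its -x, high edge at +x. Origin: centre of its foot, z up
- cover: loose blue plate 130 (x) x 100 (y) x 5 mm, 0.25 to 0.4 kg; origin: centre of its underside, z out of its top. Black upright grip rib on top: x -11 to 3, y -35 to 35, z 5 to 39 mm. Through slot: x 28 to 48, y -32 to 32 mm. Its plain -x edge is the tongue. Starts on the stand's slope, tilted 25 degrees, tongue edge low against the stop
- cover_tongue (a point): middle of the cover's tongue edge, half way through its thickness (cover x -65, y 0, z 2.5 mm)
- cover_rib (a point): a good grip point on the cover's rib (cover x -4, y 0, z 28 mm); the rib is 14 mm thick along cover x
- cover_slot (a point): middle of the cover's slot, at its top face (cover x 38, y 0, z 5 mm); lies above jig_lane when the cover is home
- holder: fixed pin holder: grey foot 80 x 60 x 18 mm, orange square tube (25 mm outside, 11.5 mm inside, 42 mm long) leaning 27 degrees from vertical towards the holder's -x, mouth 62 mm up. Origin: centre of the foot, z up
- pin: loose locating pin, 90 mm, 0.09 to 0.14 kg; origin: its tip, z along it to the handle. Steel shank 10 mm across, z 0 to 30, nose tapering over the first 6 mm to 4 mm across; flange 34 mm across, z 30 to 35; yellow square handle 20 x 20 mm, sides along x and y, z 35 to 90. Starts in the holder's tube, flange on its mouth, leaning about 30 degrees. Home: flange on the cover's top, tip 25 mm below the deck
- pin_tip (a point): centre of the pin's tip (pin z 0)
- pin_grip (a point): a good place to grip the pin's handle (pin z 66 mm)
- bottle: a clear plastic bottle with a blue cap, 52 mm across, 130 mm tall; a bystander, origin at its underside's centre
- jar: an amber jar with a black cap, 54 mm across, 55 mm tall; a bystander, origin at its underside's centre
- driver_a: a red-handled screwdriver, 150 mm long, lying flat; a bystander, origin near its middle
- driver_b: a blue-handled screwdriver, 150 mm long, lying flat; a bystander, origin near its middle
- parts_tray: a grey divided parts tray, 100 x 140 x 22 mm; a bystander, origin at its underside's centre
Not all that is in view belongs to the job. Of the things that look like the pin, the larger one is meant. Leave any pink look-alike of the cover alone.

How it is judged:
On the way, in this order (a step that is already met when the one before it is completed fails the run):
1. the cover's tongue edge is at least 4 mm in under the jig's lip, with the cover still tilted by more than 5 degrees (x of cover_tongue in the frame of jig below -0.056 m and z of cover_tongue in the frame of jig between 0.032 and 0.049 m and y of cover_tongue in the frame of jig between -0.012 and 0.012 m and angle between cover's own z axis and vertical above 0.087 rad), for 0.05 s.
2. the cover lies flat in the jig's pocket, its tongue under the lip (x of cover in the frame of jig between -0.005 and 0.005 m and y of cover in the frame of jig between -0.006 and 0.006 m and z of cover in the frame of jig between 0.031 and 0.0365 m and angle between cover's own z axis and vertical below 0.04 rad and angle between the x axis of cover and the x axis of jig, either way round below 0.1 rad), for 0.2 s.
At the end, for the whole second after the job is handed in: Cover flat in the pocket (5 mm of home along jig x, 6 mm along y, 3 mm in height, 0.04 rad of level, 0.1 rad in yaw), tongue under the lip; pin through the slot in the blind hole, tip at least 22 mm below the deck, within 0.07 rad of upright; both released and at rest (all of step 2 and x of pin_tip in the frame of jig between 0.032 and 0.044 m and y of pin_tip in the frame of jig between -0.02 and 0.02 m and z of pin_tip in the frame of jig below 0.012 m and angle between pin's own z axis and vertical below 0.07 rad and linear speed of each of cover, pin below 0.02 m/s and angular speed of each of cover, pin below 0.2 rad/s); the robot touches nothing.
It fails at once if a bystander (bottle, jar, screwdriver, parts tray) is moved by more than 30 mm or the bottle or jar tipped over (distance of any of bottle, jar, driver_a, driver_b, parts_tray from where it was at the start of the episode above 0.03 m or angle between any of bottle, jar's own z axis and vertical above 0.5 rad).
It also fails if it takes over 72 s, if anything falls off the work surface, if the arm or the gripper's body presses on something with over 40 N, if the wrist force passes 120 N, or if a joint passes its speed limit or range.

## Working session

There is one attempt and no reset: what is moved stays moved. The work goes in short steps, Python scripts to look and compute and a shell command to move; the robot and the scene stay as the last step left them, time stands still between calls to the robot, and variables do not carry over. Pictures are saved under pics/ and viewed, and the job is handed in when it is done.

```bash
ls; mkdir -p pics
cat > h.py <<'E'
import numpy as np, cv2
from scipy.spatial.transform import Rotation as R
from workcell import manip
def save(name,cam):
    p,d=manip.camera(cam); cv2.imwrite(f'pics/{name}.png',p); np.save(f'pics/{name}_d.npy',d); return p,d
E
python3 - <<'E'
from h import *
print(manip.get_obs()); print(manip.grasp_offset)
for c in ['scene','side','wrist']:
    print(c,manip.get_calibration(c)); save(c+'0',c)
print(manip.get_obs()['clock'])
E
```

```text
pics
{'clock': 0.0, 'joint_pos': array([-0.02258043,  0.33284778, -0.06465381,  1.46094246,  0.02158621,
        1.34988495, -0.0884948 ]), 'joint_velocities': array([ 0.00022989, -0.00032897, -0.00045201, -0.00133841, -0.00064177,
        0.00096746,  0.0006067 ]), 'tau': array([ 4.98105128e-04, -6.25449800e+01,  4.97091911e-02, -3.91610491e+01,
        1.63588714e-02,  9.83294769e-03, -6.01235030e-06]), 'position': array([ 6.24594783e-01, -4.20188028e-05,  2.05230328e-01]), 'ee_rot': array([ 9.99999759e-01, -2.00310651e-05, -6.93199844e-04,  3.30774612e-05]), 'ft_force': array([-0.3752696 ,  0.44013978,  0.19560876]), 'torque': array([-0.01611677, -0.00807396,  0.01048297]), 'grip_width': 0.9973595918743361}
0.0187
scene {'fx': 472.30669645404845, 'fy': 472.30669645404845, 'cx': 279.757834012114, 'cy': 205.05573383162712, 'k1': -0.09402581101575742, 'rvec': array([ 2.13365998,  0.70960151, -0.37257686]), 'tvec': array([-0.40344096, -0.17142339,  1.42060675])}
side {'fx': 425.7119911456144, 'fy': 425.7119911456144, 'cx': 274.60783398348053, 'cy': 208.92658252199712, 'k1': 0.03548693503553135, 'rvec': array([ 2.14854296, -0.63480569,  0.31949088]), 'tvec': array([-0.5231965 ,  0.2171297 ,  0.78247405])}
wrist {'fx': 359.74526788121165, 'fy': 359.74526788121165, 'cx': 279.94008608745395, 'cy': 210.4895803253751, 'k1': -0.018744887465415444, 'T_tool_cam': array([[ 9.99999838e-01, -1.11363653e-04, -5.59016060e-04,
        -6.07247159e-04],
       [ 2.83378075e-04,  9.48072613e-01,  3.18053831e-01,
        -8.22182727e-02],
       [ 4.94568180e-04, -3.18053938e-01,  9.48072491e-01,
        -1.67212778e-01],
       [ 0.00000000e+00,  0.00000000e+00,  0.00000000e+00,
         1.00000000e+00]])}
0.15
```

View pics/scene0.png

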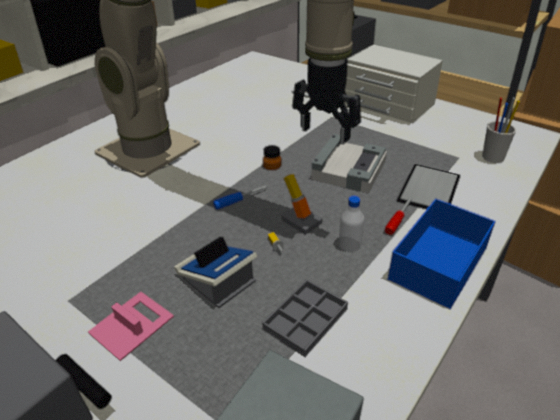

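View pics/side0.png

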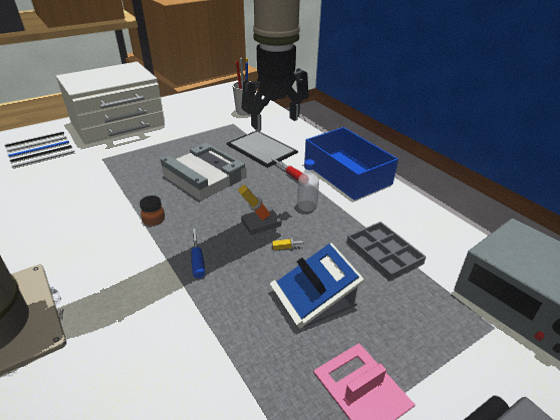

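View pics/wrist0.png

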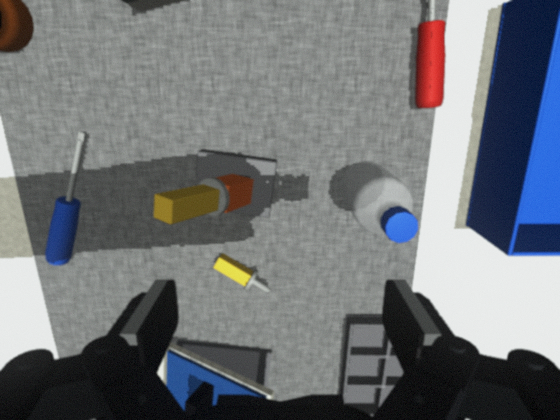

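The scene view shows the jig at about (350,163), the holder with the big pin at (297,200), the stand with the cover at (217,265), and the pink decoy at (130,322). The bottle is at (352,222) and the jar at (271,157). Next I'll make a fused point cloud.

```bash
cat >> h.py <<'E'
def K(c): return np.array([[c['fx'],0,c['cx']],[0,c['fy'],c['cy']],[0,0,1]]),np.array([c['k1'],0,0,0,0.])
def pose(cam,obs=None):
    c=manip.get_calibration(cam)
    if 'rvec' in c:
        Rm=R.from_rotvec(c['rvec']).as_matrix(); return Rm.T,-Rm.T@c['tvec']
    o=obs or manip.get_obs(); T=c['T_tool_cam']; Rt=R.from_quat(o['ee_rot']).as_matrix()
    return Rt@T[:3,:3],Rt@T[:3,3]+o['position']
def rays(cam,uv,obs=None):
    k,d=K(manip.get_calibration(cam)); n=cv2.undistortPoints(np.asarray(uv,float).reshape(-1,1,2),k,d)[:,0]
    Rm,t=pose(cam,obs); return t,np.c_[n,np.ones(len(n))]@Rm.T
def toplane(cam,uv,z,obs=None):
    t,r=rays(cam,uv,obs); return t+r*((z-t[2])/r[:,2])[:,None]
def cloud(cam,d,obs=None):
    v,u=np.mgrid[:420,:560]; t,r=rays(cam,np.c_[u.ravel(),v.ravel()],obs)
    return (t+r*d.ravel()[:,None]).reshape(420,560,3)
def proj(cam,P,obs=None):
    k,d=K(manip.get_calibration(cam)); Rm,t=pose(cam,obs)
    return cv2.projectPoints(np.asarray(P,float).reshape(-1,3),R.from_matrix(Rm.T).as_rotvec(),-Rm.T@t,k,d)[0][:,0]
E
python3 - <<'E'
from h import *
for c in ['scene','side']:
    p=cv2.imread(f'pics/{c}0.png');d=np.load(f'pics/{c}0_d.npy')
    P=cloud(c,d); hsv=cv2.cvtColor(p,cv2.COLOR_BGR2HSV); ok=d>0
    X=P[...,0];Y=P[...,1];Z=P[...,2]
    print(c,'table z',np.median(Z[ok&(abs(Z)<.02)]))
    # ortho map
    S=1000; im=np.zeros((560,800,3),np.uint8)  # x .2..0.. 
    m=ok&(Z>-.02)&(Z<.17)
    idx=np.argsort(Z[m]); xs=X[m][idx];ys=Y[m][idx];col=p[m][idx]
    uu=((.4-ys)*S*.8).astype(int); vv=((.95-xs)*S*.8).astype(int)
    g=(uu>=0)&(uu<799)&(vv>=0)&(vv<559)
    for a in (0,1):
        for b in (0,1): im[np.clip(vv[g]+a,0,559),np.clip(uu[g]+b,0,799)]=col[g]
    cv2.imwrite(f'pics/ortho_{c}.png',im)
E
```

```text
scene table z 0.00035660031225853706
side table z -1.0767007180279009e-05
```

View pics/ortho_scene.png

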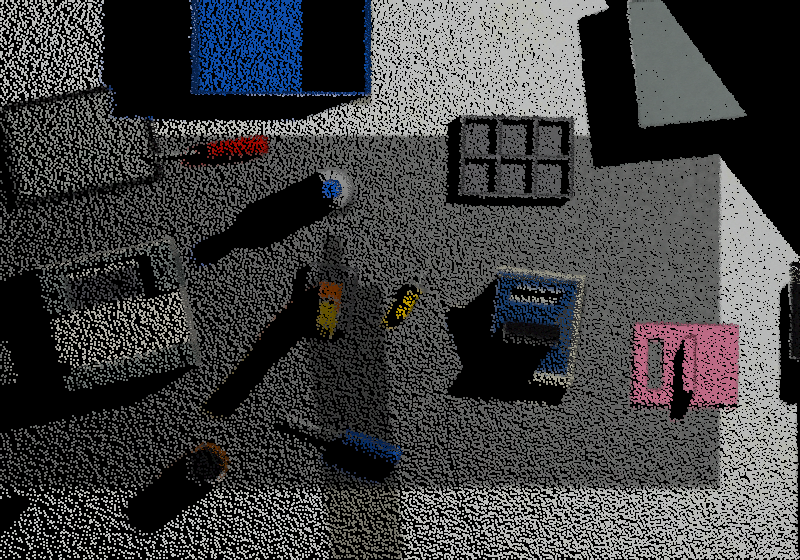

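View pics/ortho_side.png

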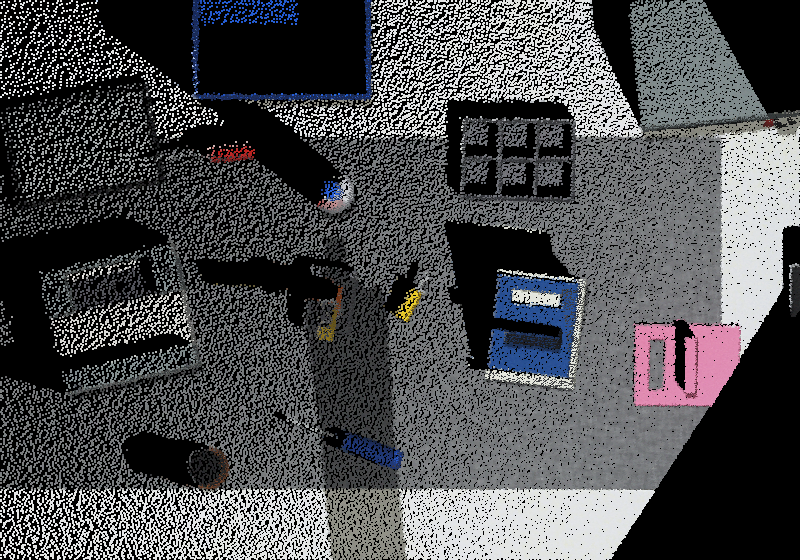

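The ortho maps (up = +x, left = +y) show the jig near (115,320), with its lip on the low-x side and the strip on the far side. The cover on the stand is at (540,325) with its slot towards +x. Now I'll fit poses.

```bash
cat > fit.py <<'E'
from h import *
def load(names):
    A=[];C=[]
    for cam,n,o in names:
        p=cv2.imread(f'pics/{n}.png');d=np.load(f'pics/{n}_d.npy');P=cloud(cam,d,o);ok=d>0
        A.append(P[ok]);C.append(cv2.cvtColor(p,cv2.COLOR_BGR2HSV)[ok])
    return np.concatenate(A),np.concatenate(C)
if __name__=='__main__':
  for names in [[('scene','scene0',None)],[('side','side0',None)]]:
    P,C=load(names)
    b=(P[:,0]>.40)&(P[:,0]<.70)&(P[:,1]>.12)&(P[:,1]<.42)
    for lo,hi in [(.025,.06),(.042,.048),(.052,.058)]:
        q=P[b&(P[:,2]>lo)&(P[:,2]<hi)][:,:2]
        print(lo,len(q),cv2.minAreaRect((q*1000).astype(np.float32)))
    # cover blue plane
    b=(P[:,0]>.42)&(P[:,0]<.68)&(P[:,1]>-.36)&(P[:,1]<-.15)&(C[:,0]>95)&(C[:,0]<125)&(C[:,1]>110)&(P[:,2]>.02)
    q=P[b]; c=np.median(q,0)
    for i in range(6):
        u,s,vt=np.linalg.svd(q-q.mean(0),full_matrices=False); n=vt[2]*np.sign(vt[2,2]); r=(q-q.mean(0))@n; q=q[abs(r)<max(.003,2*r.std())] if i<5 else q
    print('cover n',n,np.degrees(np.arccos(n[2])),'std',r.std(),len(q),q.mean(0))
    xa=np.array([-n[0],-n[1],0]);xa-=n*(xa@n)*0
    # x axis = uphill direction
    up=np.array([0,0,1.])-n*n[2]; up/=np.linalg.norm(up); y=np.cross(n,up)
    print('uphill yaw',np.degrees(np.arctan2(up[1],up[0])))
    q2=np.c_[(q-q.mean(0))@up,(q-q.mean(0))@y]
    rc=cv2.minAreaRect((q2*1000).astype(np.float32)); print(rc)
    cc=q.mean(0)+up*rc[0][0]/1000+y*rc[0][1]/1000; print('top centre',cc,'origin',cc-n*.005)
    # holder: yellow handle
    for nm,h0,h1 in (('pin yellow',20,32),('orange',5,15)):
        b=(P[:,0]>.48)&(P[:,0]<.64)&(P[:,1]>-.06)&(P[:,1]<.06)&(C[:,0]>=h0)&(C[:,0]<h1)&(C[:,1]>130)&(P[:,2]>.03)
        q=P[b]; print(nm,len(q),q.mean(0),q.min(0),q.max(0))
        vt=np.linalg.svd(q-q.mean(0),full_matrices=False)[2];print(vt[0])
    b=(P[:,0]>.48)&(P[:,0]<.64)&(P[:,1]>-.06)&(P[:,1]<.07)&(P[:,2]>.014)&(P[:,2]<.021)
    print('foot',cv2.minAreaRect((P[b][:,:2]*1000).astype(np.float32)))
E
python3 fit.py
```

```text
0.025 2395 ((556.9435424804688, 250.93515014648438), (163.6498565673828, 181.49588012695312), 12.83504581451416)
0.042 401 ((557.1611938476562, 252.96435546875), (154.65382385253906, 179.11585998535156), 11.355940818786621)
0.052 332 ((492.704345703125, 235.70269775390625), (29.364940643310547, 172.3616180419922), 12.750859260559082)
cover n [-0.41695855  0.03849095  0.90811013] 24.75452162770761 std 0.0009891947348297648 749 [ 0.56157697 -0.27571398  0.06299468]
uphill yaw -5.274232354503316
((-16.87851333618164, 8.72585678100586), (98.24786376953125, 128.45867919921875), 88.99626922607422)
top centre [ 0.54711642 -0.26561612  0.05592712] origin [ 0.54920121 -0.26580857  0.05138657]
pin yellow 257 [ 0.55553683 -0.01122041  0.10315118] [ 0.53082052 -0.04146764  0.06736102] [0.62540629 0.00418954 0.42800158]
[-0.14797287  0.07150482 -0.98640311]
orange 240 [ 0.58328669 -0.01578876  0.05067807] [ 0.56105035 -0.03156942  0.03012627] [0.60733019 0.00162601 0.36930758]
[-0.00203868  0.01380671 -0.9999026 ]
foot ((578.7700805664062, -11.571060180664062), (61.59193801879883, 82.262413024902
[... 450 characters left out ...]
 2405 [ 0.53864592 -0.2701174   0.05140784]
uphill yaw -5.593154229666077
((4.392707824707031, 4.379177093505859), (102.16304016113281, 128.97860717773438), 88.81380462646484)
top centre [ 0.54302879 -0.26614649  0.05327743] origin [ 0.54514673 -0.2663539   0.0487529 ]
pin yellow 201 [ 0.54380004 -0.01402753  0.09568145] [ 0.52456417 -0.02091752  0.06395809] [0.56606289 0.00364814 0.11960466]
[ 0.50005113 -0.18517948 -0.84596538]
orange 106 [ 0.57379931 -0.02265252  0.04510073] [ 0.5552046  -0.027086    0.03011795] [ 0.59296604 -0.01824729  0.06620494]
[-0.58005296  0.0747325   0.8111434 ]
foot ((575.9384765625, -11.780693054199219), (62.32065200805664, 79.90687561035156), 82.09969329833984)
```

```bash
cat >> h.py <<'E'
def Rcov(yaw,tilt): # cover-type frame; +x uphill by tilt (deg)
    return (R.from_euler('z',yaw,degrees=True)*R.from_euler('y',-tilt,degrees=True)).as_matrix()
FLIP=np.diag([1,-1,-1.])  # tool axes in cover frame
def delta(p,Rt):
    o=manip.get_obs(); dp=(np.asarray(p)-o['position'])/.06
    rv=(R.from_matrix(Rt)*R.from_quat(o['ee_rot']).inv()).as_rotvec(degrees=True)/5
    print('t',round(o['clock'],2),'shift',dp.round(3),'turn',rv.round(3),'F',o['ft_force'].round(1),'w',round(o['grip_width'],3),'pos',o['position'].round(4))
COV=np.array([.5472,-.2661,.050]); CY=-5.5
E
python3 - <<'E'
from h import *
Rc=Rcov(CY,25)
for h in (.09,.012): 
    t=COV+Rc@[-.004,0,h]; print(t); delta(t,Rc@FLIP)
E
```

```text
[ 0.50573092 -0.26210698  0.12987723]
t 0.15 shift [-1.983 -4.369 -1.259] turn [-0.24  -5.009 -1.082] F [-0.7  0.1 -0.2] w 0.997 pos [0.6247 0.     0.2054]
[ 0.53854339 -0.26526646  0.05918522]
t 0.15 shift [-1.436 -4.421 -2.437] turn [-0.24  -5.009 -1.082] F [-0.7  0.1 -0.2] w 0.997 pos [0.6247 0.     0.2054]
```

```bash
python3 -m crank '[[[-0.25,-0.55,0,-0.03,-0.63,-0.135,85],[-0.25,-0.55,0,-0.03,-0.63,-0.135,85],[-0.25,-0.55,0,-0.03,-0.63,-0.135,85],[-0.25,-0.55,0,-0.03,-0.63,-0.135,85],[-0.25,-0.55,-0.2,-0.03,-0.63,-0.135,85],[-0.25,-0.55,-0.3,-0.03,-0.63,-0.135,85],[-0.25,-0.55,-0.3,-0.03,-0.63,-0.135,85],[-0.23,-0.52,-0.2,-0.03,-0.6,-0.135,85]]]' 60
python3 - <<'E'
from h import *
Rc=Rcov(CY,25)
delta(COV+Rc@[-.004,0,.09],Rc@FLIP)
save('w1','wrist');import pickle;pickle.dump(manip.get_obs(),open('pics/w1.pkl','wb'))
E
```

```text
clock: 1.15
position: [0.505, -0.2632, 0.1452]
ee_rot: [0.975, -0.047, 0.217, 0.011]
ft_force: [0.4, -0.2, -0.5]
grip_width: 0.996
t 1.15 shift [ 0.012  0.018 -0.255] turn [0.005 0.026 0.009] F [ 0.4 -0.2 -0.5] w 0.996 pos [ 0.505  -0.2632  0.1452]
```

View pics/w1.png

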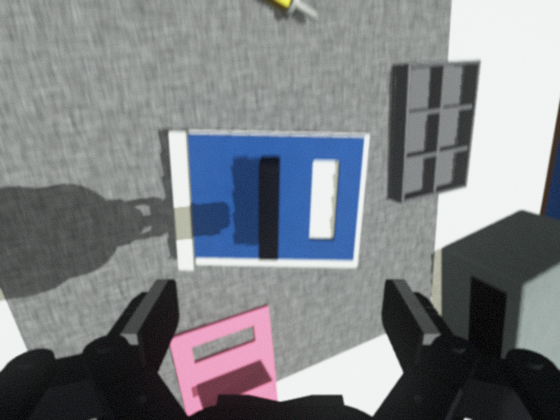

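The wrist view shows the cover lined up with the tool, its rib at (269,208) and its slot at (323,200). I'll measure it here.

Run:
```python
from h import *
import pickle
o=pickle.load(open('pics/w1.pkl','rb'))
p=cv2.imread('pics/w1.png');d=np.load('pics/w1_d.npy');P=cloud('wrist',d,o)
hsv=cv2.cvtColor(p,cv2.COLOR_BGR2HSV)
m=((hsv[...,0]>95)&(hsv[...,0]<125)&(hsv[...,1]>110)); m[:110]=0;m[275:]=0;m[:,:170]=0;m[:,385:]=0
q=P[m&(d>0)]
for i in range(5):
    u,s,vt=np.linalg.svd(q-q.mean(0),full_matrices=False); n=vt[2]*np.sign(vt[2,2]); r=(q-q.mean(0))@n; q=q[abs(r)<max(.003,2*r.std())]
print(n,np.degrees(np.arccos(n[2])),r.std(),len(q))
c=q.mean(0)
ct=max(cv2.findContours(m.astype(np.uint8),0,1)[0],key=cv2.contourArea)[:,0]
t,ry=rays('wrist',ct,o); X=t+ry*(((c-t)@n)/(ry@n))[:,None]
up=np.array([0,0,1.])-n*n[2]; up/=np.linalg.norm(up); y=np.cross(n,up)
rc=cv2.minAreaRect((np.c_[(X-c)@up,(X-c)@y]*1000).astype(np.float32));print(rc,'upyaw',np.degrees(np.arctan2(up[1],up[0])))
cc=c+up*rc[0][0]/1000+y*rc[0][1]/1000; print('origin',cc-n*.005)
# rib top
Rt=R.from_quat(o['ee_rot']).as_matrix()
k=(hsv[...,2]<40); k[:150]=0;k[262:]=0;k[:,:255]=0;k[:,285:]=0
vv,uu=np.nonzero(k); print('rib px',uu.min(),uu.max(),vv.min(),vv.max(), cv2.minAreaRect(np.c_[uu,vv].astype(np.float32)))
q=P[k&(d>0)]; h=(q-cc)@n; g=h>.028; print('rib top pts',g.sum(),np.median(h[g]),'in tool',((q[g].mean(0)-o['position'])@Rt))
ctool=(cc-n*.005-o['position'])@Rt; print('origin in tool',ctool)
```

```text
[-0.41829791  0.05359608  0.90672725] 24.94307066794807 0.0006695548441626166 15805
((4.777240753173828, -3.6475753784179688), (128.70318603515625, 97.54304504394531), 0.1571069210767746) upyaw -7.301466455870174
origin [ 0.54075422 -0.27039635  0.04656415]
rib px 260 277 159 256 ((267.9182434082031, 207.41514587402344), (16.55272102355957, 97.1500244140625), 1.0609116554260254)
rib top pts 469 0.03400867614829925 in tool [-0.00968502 -0.01177555  0.06537635]
origin in tool [-0.00518368 -0.00110833  0.10411253]
```

```bash
sed -i 's/^COV=.*/COV=np.array([.541,-.2700,.0470]); CY=-7/' h.py
python3 - <<'E'
from h import *
Rc=Rcov(CY,25)
for h in (.05,.012): delta(COV+Rc@[-.004,0,h],Rc@FLIP)
E
```

```text
t 1.2 shift [ 0.251  0.007 -0.874] turn [ 0.005  0.021 -0.221] F [-3.8 -4.5 -2.6] w 0.995 pos [ 0.5014 -0.2674  0.143 ]
t 1.2 shift [ 0.517 -0.025 -1.448] turn [ 0.005  0.021 -0.221] F [-3.8 -4.5 -2.6] w 0.995 pos [ 0.5014 -0.2674  0.143 ]
```

The picture was taken while the arm was still settling. Corrected to the pose at that moment, the wrist view agrees with the side camera.

```bash
sed -i 's/^COV=.*/COV=np.array([.5445,-.2663,.0488]); CY=-6.8/' h.py; python3 -m crank '[[[0,0,0,0,0,0,85]]]'
python3 - <<'E'
from h import *
Rc=Rcov(CY,25)
for h in (.05,.012): delta(COV+Rc@[-.004,0,h],Rc@FLIP)
E
```

```text
clock: 1.32
position: [0.505, -0.2629, 0.1454]
ee_rot: [0.975, -0.048, 0.216, 0.01]
ft_force: [0.5, -0.0, 0.8]
grip_width: 0.993
t 1.32 shift [ 0.248 -0.007 -0.883] turn [-0.007  0.001 -0.234] F [ 0.5 -0.   0.8] w 0.993 pos [ 0.505  -0.2629  0.1454]
t 1.32 shift [ 0.514 -0.039 -1.457] turn [-0.007  0.001 -0.234] F [ 0.5 -0.   0.8] w 0.993 pos [ 0.505  -0.2629  0.1454]
```

```bash
python3 -m crank '[[[0.12,0,-0.4,0,0,-0.12,85],[0.12,-0.01,-0.4,0,0,-0.114,85],[0.12,-0.01,-0.3,0,0,0,85],[0.1,-0.01,-0.2,0,0,0,85],[0.054,-0.009,-0.157,0,0,0,85],[0,0,0,0,0,0,30],[0,0,0,0,0,0,10],[0,0,0,0,0,0,10]]]' 60;  python3 - <<'E'
from h import *
Rc=Rcov(CY,25)
delta(COV+Rc@[-.004,0,.012],Rc@FLIP)
E
```

```text
clock: 2.33
position: [0.5373, -0.2648, 0.0593]
ee_rot: [0.974, -0.057, 0.217, 0.013]
ft_force: [0.2, 0.3, 0.7]
grip_width: 0.368
t 2.33 shift [-0.023 -0.008 -0.023] turn [ 0.007  0.026 -0.026] F [0.2 0.3 0.7] w 0.368 pos [ 0.5373 -0.2648  0.0593]
```

```bash
python3 -m crank '[[[0,0,0,0,0,0,8],[0,0,0,0,0,0,8],[0,0,0,0,0,0,8],[0,0,0,0,0,0,8]]]' 60;  python3 - <<'E'
from h import *
Rc=Rcov(CY,25)
delta(COV+Rc@[-.004,0,.012],Rc@FLIP)
E
```

```text
clock: 2.82
position: [0.5371, -0.2647, 0.0593]
ee_rot: [0.974, -0.057, 0.217, 0.013]
ft_force: [-4.0, 1.8, 6.4]
grip_width: 0.116
t 2.83 shift [-0.021 -0.01  -0.022] turn [ 0.004  0.023 -0.026] F [-4.   1.8  6.4] w 0.116 pos [ 0.5371 -0.2647  0.0593]
```

```bash
python3 -m crank '[[[0,0,0,0,0,0,5],[0,0,0,0,0,0,5],[0,0,0.1,0,0,0,5],[0,0,0.2,0,0,0,5],[0,0,0.3,0,0,0,5],[0,0,0,0,0,0,5]]]' 60;  python3 - <<'E'
from h import *
Rc=Rcov(CY,25)
delta(COV+Rc@[-.004,0,.012],Rc@FLIP)
save('w2','wrist'); save('s2','side')
E
```

```text
clock: 3.58
position: [0.538, -0.265, 0.0966]
ee_rot: [0.974, -0.057, 0.218, 0.013]
ft_force: [1.0, -0.4, -4.0]
grip_width: 0.115
t 3.58 shift [-0.036 -0.005 -0.643] turn [ 0.018  0.046 -0.03 ] F [ 1.  -0.4 -4. ] w 0.115 pos [ 0.538  -0.265   0.0966]
```

View pics/s2.png

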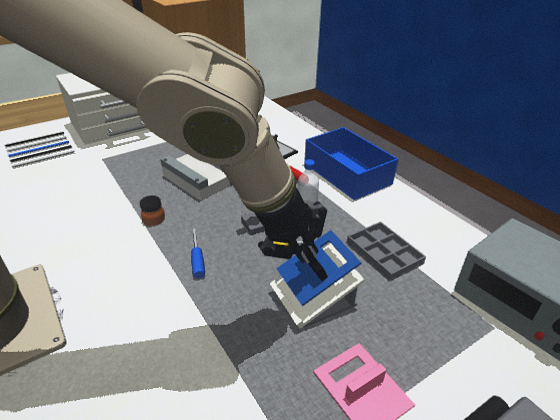

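View pics/w2.png

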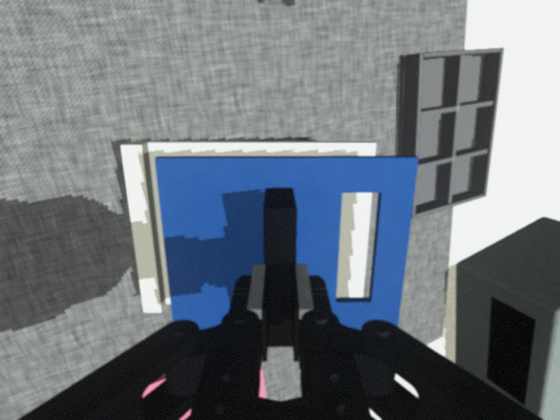

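The cover is held and lifted. Its far edge is at row 157 over columns 157 to 416, and the rib is centred at col 280. Now I'll measure the cover in the tool frame and plan the transit.

```bash
cat > covintool.py <<'E'
from h import *
import sys
def covintool(name):
    p=cv2.imread(f'pics/{name}.png');d=np.load(f'pics/{name}_d.npy')
    o={'position':np.zeros(3),'ee_rot':np.array([0,0,0,1.])}
    P=cloud('wrist',d,o); hsv=cv2.cvtColor(p,cv2.COLOR_BGR2HSV)
    m=((hsv[...,0]>95)&(hsv[...,0]<128)&(hsv[...,1]>110)&(d>0)&(d<.3)); m[320:]=0
    q=P[m]
    for i in range(6):
        s=np.linalg.svd(q-q.mean(0),full_matrices=False)[2]; n=s[2]*-np.sign(s[2,2]); r=(q-q.mean(0))@n; q=q[abs(r)<max(.002,2*r.std())]
    c=q.mean(0); print('normal in tool',n.round(4),'tilt about y deg',np.degrees(np.arctan2(n[0],-n[2])).round(2),'about x',np.degrees(np.arctan2(n[1],-n[2])).round(2),'n',len(q))
    def pl(uv):
        t,ry=rays('wrist',uv,o); return t+ry*(((c-t)@n)/(ry@n))[:,None]
    mm=m.astype(np.uint8)
    cols=np.arange(185,400,5); top=[(u,np.nonzero(m[:,u])[0].min()) for u in cols]
    T=pl(top); b=np.polyfit(T[:,0],T[:,1],1); print('far edge y at x0',b[1].round(4),'slope deg',np.degrees(np.arctan(b[0])).round(2))
    rows=np.arange(175,300,5)
    for f,nm in ((min,'tongue edge'),(max,'far edge')):
        E=pl([(f(np.nonzero(m[v])[0]),v) for v in rows]); bb=np.polyfit(E[:,1],E[:,0],1); print(nm,'x at y=0',bb[1].round(4),'slope deg',np.degrees(np.arctan(bb[0])).round(2))
    print('plane z at tool axis',(c@n/n[2]).round(4))
covintool(sys.argv[1])
E
python3 covintool.py w2
```

```text
normal in tool [ 0.016  -0.0034 -0.9999] tilt about y deg 0.92 about x -0.2 n 28324
far edge y at x0 -0.0509 slope deg 0.14
tongue edge x at y=0 -0.0618 slope deg 0.25
far edge x at y=0 0.067 slope deg -0.12
plane z at tool axis 0.0079
```

Run:
```python
from h import *
JY=12.8
Rj=Rcov(JY,15)
delta([.545,.165,.25],Rj@FLIP)
```

```text
t 3.67 shift [0.135 7.156 2.592] turn [-0.108  2.021  3.879] F [-0.2  0.1 -4.2] w 0.113 pos [ 0.5369 -0.2644  0.0945]
```

```bash
python3 -m crank '[[[0,0,0.5,0,0,0,5],[0,0.1,0.6,0,0,0,5],[0,0.3,0.6,0,0,0,5],[0.01,0.5,0.5,0,0.15,0.3,5],[0.01,0.55,0.39,0,0.15,0.3,5],[0.01,0.55,0,-0.01,0.15,0.3,5],[0.01,0.55,0,-0.01,0.15,0.3,5],[0.01,0.55,0,-0.01,0.15,0.3,5]]]' 60; python3 -m crank '[[[0.01,0.55,0,-0.01,0.18,0.35,5],[0.01,0.55,0,-0.01,0.18,0.35,5],[0.01,0.55,0,-0.01,0.18,0.35,5],[0.01,0.55,0,-0.01,0.18,0.35,5],[0.01,0.55,0,-0.01,0.18,0.35,5],[0.01,0.55,0,-0.01,0.18,0.35,5],[0.01,0.55,0,-0.01,0.19,0.28,5],[0.01,0.45,0,-0.01,0,0,5]]]' 60;python3 -m crank '[[[0,0.06,0,0,0,0,5],[0,0,0,0,0,0,5],[0,0,0,0,0,0,5]]]'
 python3 - <<'E'
from h import *
import pickle
Rj=Rcov(12.8,15)
delta([.545,.165,.25],Rj@FLIP)
pickle.dump(manip.get_obs(),open('pics/w3.pkl','wb')); save('w3','wrist'); delta([.545,.165,.25],Rj@FLIP)
E
python3 covintool.py w3
```

```text
clock: 4.68
position: [0.5395, -0.0773, 0.2489]
ee_rot: [0.983, 0.008, 0.184, 0.001]
ft_force: [0.1, -0.7, -3.4]
grip_width: 0.116
clock: 5.68
position: [0.5445, 0.1808, 0.2489]
ee_rot: [0.985, 0.111, 0.129, -0.015]
ft_force: [0.2, -0.3, -2.9]
grip_width: 0.114
clock: 6.05
position: [0.545, 0.1818, 0.2497]
ee_rot: [0.985, 0.11, 0.129, -0.015]
ft_force: [-0.9, -0.1, -4.1]
grip_width: 0.112
t 6.05 shift [ 0.    -0.28   0.005] turn [-0.002 -0.008  0.021] F [-0.9 -0.1 -4.1] w 0.112 pos [0.545  0.1818 0.2497]
t 6.1 shift [-0.    -0.282  0.003] turn [-0.003 -0.006  0.022] F [-0.2 -0.4 -3.7] w 0.112 pos [0.545  0.1819 0.2498]
normal in tool [ 0.0122 -0.0035 -0.9999] tilt about y deg 0.7 about x -0.2 n 28376
far edge y at x0 -0.0511 slope deg 0.08
tongue edge x at y=0 -0.0613 slope deg 0.58
far edge x at y=0 0.0673 slope deg 0.3
plane z at tool axis 0.0081
```

View pics/w3.png

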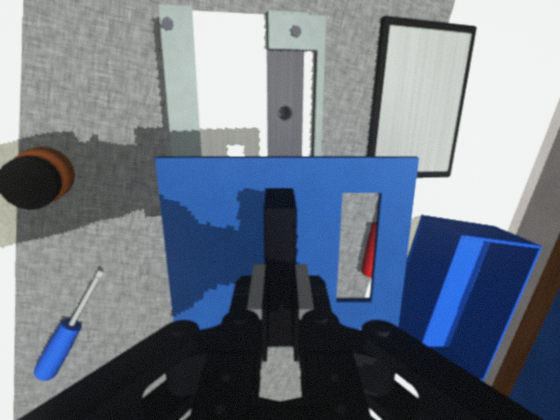

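The blind hole is visible at (285,113) on the strip (columns 267 to 303). The lip's outer edge is near col 197 and the cheek's inner edge near row 50. I'll measure these.

Run:
```python
from h import *
import pickle
o=pickle.load(open('pics/w3.pkl','rb'))
p=cv2.imread('pics/w3.png');d=np.load('pics/w3_d.npy');g=cv2.cvtColor(p,cv2.COLOR_BGR2GRAY).astype(float)
cv2.imwrite('pics/w3c.png',cv2.resize(p[0:165,150:340],None,fx=4,fy=4)[:600])
gx=cv2.Sobel(g,cv2.CV_64F,1,0,ksize=3);gy=cv2.Sobel(g,cv2.CV_64F,0,1,ksize=3)
def edge(c0,c1,rows,sg,z):
    uv=[]
    for v in rows:
        s=np.clip(sg*gx[v,c0:c1+1],0,None); i=s.argmax(); a=slice(max(0,i-2),i+3); uv.append((c0+(s[a]@np.arange(c0,c1+1)[a])/s[a].sum(),v))
    uv=np.array(uv);X=toplane('wrist',uv,z,o); 
    f=cv2.fitLine(X[:,:2].astype(np.float32),cv2.DIST_HUBER,0,1e-4,1e-4).ravel(); 
    if f[1]<0:f[:2]*=-1
    print('cols',uv[0,0].round(1),uv[-1,0].round(1),'dir yaw',np.degrees(np.arctan2(-f[0],f[1])).round(2),'pt',f[2:].round(4)); return f
r=list(range(60,100))
a=edge(262,272,list(range(55,125)),-1,.034)
b=edge(299,308,list(range(55,125)),1,.034)
l=edge(190,204,list(range(15,120)),1,.055)
# hole
H=(g<45)&(np.abs(np.arange(560)[None]-285)<12)&(np.abs(np.arange(420)[:,None]-113)<12)
print('g hole',g[113,275:296].astype(int)); v,u=np.nonzero(H); print(H.sum(),u.mean(),v.mean())
hol=toplane('wrist',[(u.mean(),v.mean())],.034,o);print('hole',hol)
# cheek inner edge
for u in (275,285,295):
    s=np.abs(gy[40:60,u]); print(u,40+s.argmax(),g[44:58,u].astype(int))
print('cheek in', toplane('wrist',[(285,50)],.045,o))
P=cloud('wrist',d,o)
for nm,(u,v) in dict(deck=(230,60),strip=(285,80),lip=(183,60),cheek=(285,35),ridge=(320,80)).items(): print(nm,P[v-3:v+4,u-2:u+3].reshape(-1,3).mean(0).round(4))
```

```text
cols 528.2 529.0 dir yaw 28.14 pt [0.8976 0.35  ]
cols 602.4 600.9 dir yaw 31.47 pt [1.0244 0.3738]
cols 382.1 388.5 dir yaw 22.58 pt [0.6798 0.3249]
g hole [118 117 111 105 103  87  71  67  60  53  53  51  54  52  54  64  80  98
 108 115 119]
0 nan nan
hole [[nan nan nan]]
275 48 [190 187 191 181 151 107 101 115 124 125 122 117 118 114]
285 48 [191 193 191 184 153 112  97 109 121 119 120 124 120 121]
295 49 [195 186 186 184 168 129  90  94 110 115 117 116 121 118]
cheek in [[0.57617756 0.31142729 0.045     ]]
deck [0.5271 0.291  0.0333]
strip [0.5827 0.2846 0.0439]
lip [0.4838 0.2789 0.0543]
cheek [0.5734 0.3246 0.044 ]
ridge [0.6189 0.2931 0.044 ]<stdin>:21: RuntimeWarning: Mean of empty slice.
  ret = ret.dtype.type(ret / rcount)
<stdin>:22: RuntimeWarning: Mean of empty slice.
```

View pics/w3c.png

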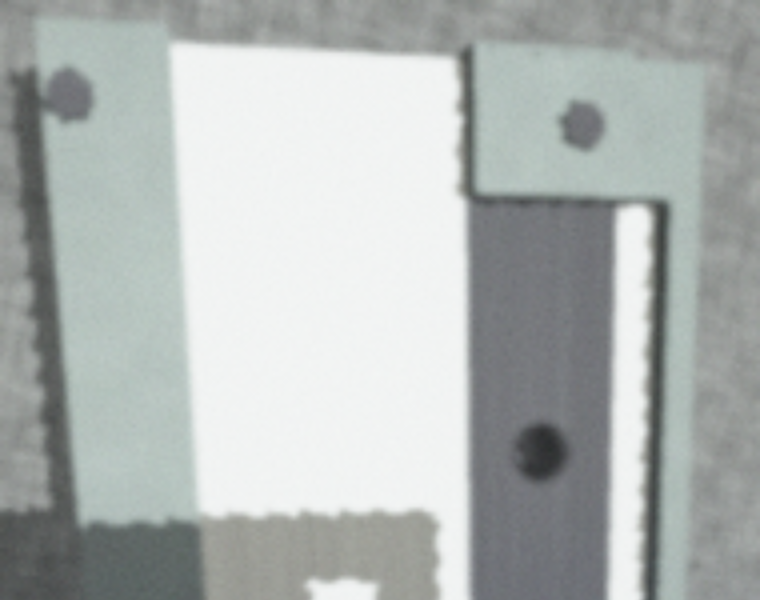

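```bash
cat > jig.py <<'E'
from h import *
import pickle
o=pickle.load(open('pics/w3.pkl','rb'))
p=cv2.imread('pics/w3.png');g=cv2.cvtColor(p,cv2.COLOR_BGR2GRAY).astype(float)
gx=cv2.Sobel(g,cv2.CV_64F,1,0,ksize=3)
def edge(c0,c1,rows,sg,z):
    uv=[]
    for v in rows:
        s=np.clip(sg*gx[v,c0:c1+1],0,None); i=s.argmax(); a=slice(max(0,i-2),i+3); uv.append(((s[a]@np.arange(c0,c1+1)[a])/s[a].sum(),v))
    uv=np.array(uv);X=toplane('wrist',uv,z,o); 
    f=cv2.fitLine(X[:,:2].astype(np.float32),cv2.DIST_HUBER,0,1e-4,1e-4).ravel(); 
    if f[1]<0:f[:2]*=-1
    print('cols',uv[0,0].round(1),uv[-1,0].round(1),'dir yaw',np.degrees(np.arctan2(-f[0],f[1])).round(2),'pt',f[2:].round(4)); return f
a=edge(262,272,list(range(55,125)),-1,.034)
b=edge(299,308,list(range(55,125)),1,.034)
l=edge(190,204,list(range(15,120)),1,.055)
H=(g<85)&(np.abs(np.arange(560)[None]-285)<12)&(np.abs(np.arange(420)[:,None]-113)<12)
v,u=np.nonzero(H); print(H.sum(),u.mean(),v.mean())
hol=toplane('wrist',[(u.mean(),v.mean())],.034,o)[0]
ck=toplane('wrist',[(285,48.7)],.045,o)[0]
for yaw in (12.5,13,13.5):
    c,s=np.cos(np.radians(yaw)),np.sin(np.radians(yaw)); ex=np.array([c,s]);ey=np.array([-s,c])
    x0=(a[2:]@ex-.018+b[2:]@ex-.058)/2
    print(yaw,'x0: strip',(a[2:]@ex-.018).round(4),(b[2:]@ex-.058).round(4),'lip',(l[2:]@ex+.052).round(4),'hole',(hol[:2]@ex-.038).round(4),'y0 cheek',(ck[:2]@ey-.054).round(4),'hole y rel',(hol[:2]@ey-ck[:2]@ey+.054).round(4),'origin',x0*ex+ey*(ck[:2]@ey-.054))
print(hol)
E
python3 jig.py
```

```text
cols 266.2 267.0 dir yaw 12.46 pt [0.568  0.2739]
cols 303.4 301.9 dir yaw 12.51 pt [0.6063 0.2804]
cols 192.1 198.5 dir yaw 12.42 pt [0.4952 0.275 ]
131 285.10687022900765 112.65648854961832
12.5 x0: strip 0.5958 0.5946 lip 0.595 hole 0.5956 y0 cheek 0.1265 hole y rel -0.007 origin [0.55371013 0.25233145]
13 x0: strip 0.5971 0.5958 lip 0.5964 hole 0.5966 y0 cheek 0.121 hole y rel -0.007 origin [0.55392163 0.25206724]
13.5 x0: strip 0.5982 0.597 lip 0.5977 hole 0.5976 y0 cheek 0.1155 hole y rel -0.007 origin [0.55413585 0.25180209]
[0.59270039 0.2538361  0.034     ]
```

```bash
cat >> h.py <<'E'
J=np.array([.5537,.2523,0]); JY=12.5
CT=np.array([.0035,-.0009,.0130]); DT=.8
def covtarget(tx,tz,tilt,ty=0.):  # tongue bottom edge in jig (m), tilt deg -> TCP,Rtool
    Rj=Rcov(JY,0); Rc=Rcov(JY,tilt)
    org=J+Rj@[tx,ty,tz]+Rc@[.065,0,0]
    Rt=Rcov(JY,tilt+DT)@FLIP
    return org-Rt@CT,Rt
def covnow():
    o=manip.get_obs(); Rt=R.from_quat(o['ee_rot']).as_matrix(); Rc=Rt@FLIP.T@R.from_euler('y',DT,degrees=True).as_matrix()
    Rj=Rcov(JY,0); org=o['position']+Rt@CT
    tg=Rj.T@(org+Rc@[-.065,0,.0025]-J); c=Rj.T@(org-J); Rr=Rj.T@Rc
    print('cover est: org',(c*1000).round(1),'tongue',(tg*1000).round(1),'tilt',np.degrees(np.arccos(Rr[2,2])).round(2),'yaw',np.degrees(np.arctan2(Rr[1,0],Rr[0,0])).round(2),'F',o['ft_force'].round(1),'T',o['torque'].round(2))
E
python3 - <<'E'
from h import *
covnow()
for a in [(-.045,.075,15),(-.045,.0385,15),(-.066,.0375,15),(-.065,.0345,0)]: delta(*covtarget(*a))
E
```

```text
cover est: org [-17.  -65.9 238.2] tongue [-80.6 -66.1 224.7] tilt 14.18 yaw 0.19 F [-0.2 -0.4 -3.7] T [-0.08  0.47 -0.03]
t 6.1 shift [ 0.325  1.198 -2.441] turn [ 0.032 -0.162 -0.038] F [-0.2 -0.4 -3.7] w 0.112 pos [0.545  0.1819 0.2498]
t 6.1 shift [ 0.325  1.198 -3.049] turn [ 0.032 -0.162 -0.038] F [-0.2 -0.4 -3.7] w 0.112 pos [0.545  0.1819 0.2498]
t 6.1 shift [-0.017  1.122 -3.066] turn [ 0.032 -0.162 -0.038] F [-0.2 -0.4 -3.7] w 0.112 pos [0.545  0.1819 0.2498]
t 6.1 shift [ 0.088  1.146 -3.373] turn [-0.623  2.766 -0.037] F [-0.2 -0.4 -3.7] w 0.112 pos [0.545  0.1819 0.2498]
```

```bash
python3 -m crank '[[[0.08,0.3,0,0.01,-0.04,-0.01,5],[0.08,0.3,-0.2,0.01,-0.04,-0.01,5],[0.08,0.3,-0.4,0.01,-0.04,-0.01,5],[0.085,0.298,-0.5,0,-0.04,-0.01,5],[0,0,-0.5,0,0,0,5],[0,0,-0.5,0,0,0,5],[0,0,-0.34,0,0,0,5],[0,0,0,0,0,0,5]]]' 60
python3 - <<'E'
from h import *
covnow()
for a in [(-.045,.075,15),(-.045,.0385,15)]: delta(*covtarget(*a))
save('s4','side')
E
```

```text
clock: 7.1
position: [0.5636, 0.2536, 0.102]
ee_rot: [0.985, 0.108, 0.135, -0.014]
ft_force: [-0.0, -0.1, -3.1]
grip_width: 0.115
cover est: org [16.8  0.  90.4] tongue [-46.7   0.   76.2] tilt 14.82 yaw 0.03 F [-0.  -0.1 -3.1] T [-0.09  0.5  -0.05]
t 7.1 shift [0.016 0.003 0.024] turn [ 0.016 -0.032 -0.004] F [-0.  -0.1 -3.1] w 0.115 pos [0.5636 0.2536 0.102 ]
t 7.1 shift [ 0.016  0.003 -0.585] turn [ 0.016 -0.032 -0.004] F [-0.  -0.1 -3.1] w 0.115 pos [0.5636 0.2536 0.102 ]
```

View pics/s4.png

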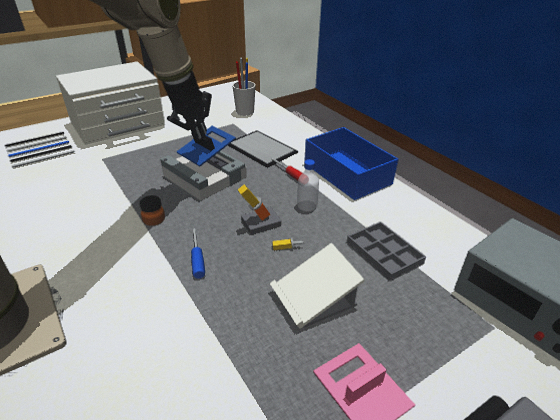

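The side view shows the cover held tilted over the jig at (205,148). Now I'll lower it.

```bash
python3 -m crank '[[[0.02,0,-0.2,0.01,-0.03,0,5],[0.01,0,-0.2,0,0,0,5],[0,0,-0.12,0,0,0,5],[0,0,-0.06,0,0,0,5],[0,0,0,0,0,0,5]]]' 60
python3 - <<'E'
from h import *
covnow()
for a in [(-.045,.0385,15),(-.066,.0375,15)]: delta(*covtarget(*a))
save('s5','side');p=cv2.imread('pics/s5.png');cv2.imwrite('pics/s5c.png',cv2.resize(p[90:230,120:290],None,fx=4,fy=4))
E
```

```text
clock: 7.78
position: [0.5661, 0.255, 0.0686]
ee_rot: [0.984, 0.109, 0.138, -0.015]
ft_force: [0.6, 0.4, -3.1]
grip_width: 0.115
cover est: org [19.6  0.9 57.1] tongue [-43.8   0.8  42.5] tilt 15.14 yaw 0.08 F [ 0.6  0.4 -3.1] T [-0.1   0.51  0.03]
t 7.78 shift [-0.026 -0.02  -0.029] turn [-0.01   0.027 -0.018] F [ 0.6  0.4 -3.1] w 0.115 pos [0.5661 0.255  0.0686]
t 7.78 shift [-0.368 -0.096 -0.045] turn [-0.01   0.027 -0.018] F [ 0.6  0.4 -3.1] w 0.115 pos [0.5661 0.255  0.0686]
```

View pics/s5c.png

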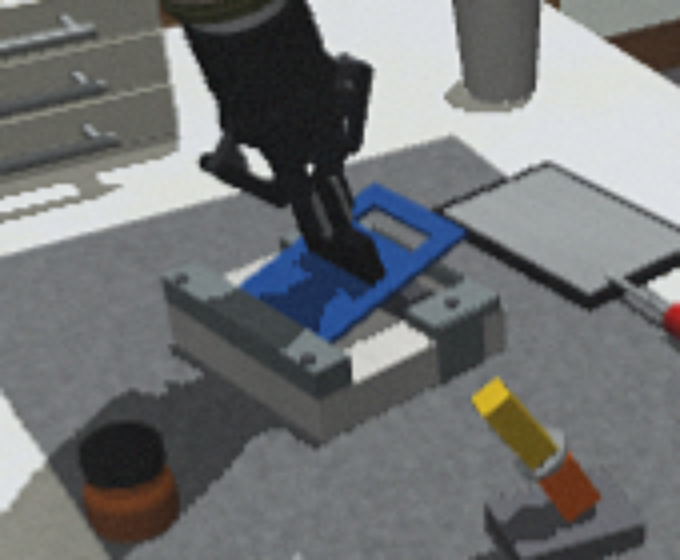

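The tongue sits just outside the lip, low enough. Now I'll slide it in.

```bash
python3 -m crank '[[[-0.02,-0.02,-0.04,-0.01,0.03,-0.02,5],[-0.09,-0.02,0,0,0,0,5],[-0.09,-0.02,0,0,0,0,5],[-0.09,-0.02,0,0,0,0,5],[-0.07,-0.016,0,0,0,0,5],[0,0,0,0,0,0,5]]]' 60
python3 - <<'E'
from h import *
covnow()
for a in [(-.066,.0375,15),(-.0655,.036,7.5),(-.0653,.0345,0)]: delta(*covtarget(*a))
save('s6','side');p=cv2.imread('pics/s6.png');cv2.imwrite('pics/s6c.png',cv2.resize(p[90:230,120:290],None,fx=4,fy=4))
E
```

```text
clock: 8.57
position: [0.5444, 0.2492, 0.0666]
ee_rot: [0.985, 0.108, 0.137, -0.015]
ft_force: [0.8, 0.4, -3.1]
grip_width: 0.115
cover est: org [-2.8 -0.1 55.1] tongue [-66.3  -0.1  40.6] tilt 15.02 yaw -0.01 F [ 0.8  0.4 -3.1] T [-0.11  0.57  0.02]
t 8.57 shift [-0.007  0.001 -0.012] turn [-0.001  0.004  0.002] F [ 0.8  0.4 -3.1] w 0.115 pos [0.5444 0.2492 0.0666]
t 8.57 shift [ 0.054  0.014 -0.163] turn [-0.326  1.469  0.002] F [ 0.8  0.4 -3.1] w 0.115 pos [0.5444 0.2492 0.0666]
t 8.57 shift [ 0.093  0.023 -0.319] turn [-6.500e-01  2.933e+00  2.000e-03] F [ 0.8  0.4 -3.1] w 0.115 pos [0.5444 0.2492 0.0666]
```

View pics/s6c.png

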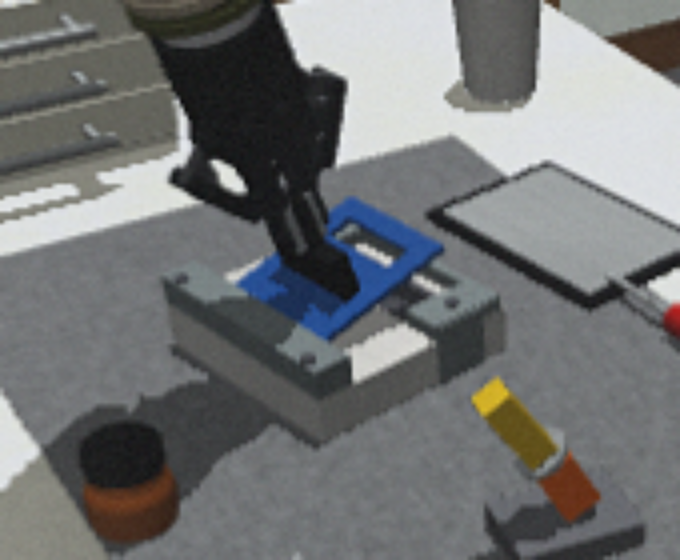

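The tongue is under the lip with no contact force. Next is the swing down.

```bash
python3 -m crank '[[[0.018,0.005,-0.054,-0.11,0.49,0,5],[0.018,0.005,-0.054,-0.11,0.49,0,5],[0.018,0.004,-0.054,-0.11,0.49,0,5],[0.015,0.003,-0.053,-0.11,0.49,0,5],[0,0,0,0,0,0,5]]]' 60
python3 - <<'E'
from h import *
covnow()
delta(*covtarget(-.0653,.0345,0))
E
```

```text
clock: 9.25
position: [0.5494, 0.2502, 0.0531]
ee_rot: [0.993, 0.108, 0.05, -0.005]
ft_force: [0.1, 0.2, -2.8]
grip_width: 0.118
cover est: org [ 0.1 -0.3 40.5] tongue [-64.9  -0.2  37.4] tilt 4.96 yaw -0.06 F [ 0.1  0.2 -2.8] T [-0.04  0.15 -0.01]
t 9.25 shift [ 0.011  0.007 -0.095] turn [-0.212  0.969  0.012] F [ 0.1  0.2 -2.8] w 0.118 pos [0.5494 0.2502 0.0531]
```

```bash
python3 -m crank '[[[0,0.004,-0.04,-0.11,0.49,0,5],[0,0.003,-0.04,-0.1,0.48,0,5],[0,0,-0.02,0,0,0,5],[0,0,0,0,0,0,5]]]' 60
python3 - <<'E'
from h import *
covnow()
delta(*covtarget(-.0653,.0345,0))
E
```

```text
clock: 9.75
position: [0.5484, 0.2507, 0.0474]
ee_rot: [0.994, 0.109, 0.007, -0.001]
ft_force: [-0.5, 0.1, -3.4]
grip_width: 0.115
cover est: org [-1.8  0.5 34.5] tongue [-66.8   0.5  36.9] tilt 0.06 yaw 0.0 F [-0.5  0.1 -3.4] T [ 0.05 -0.   -0.03]
t 9.75 shift [ 0.027 -0.002  0.001] turn [-0.001  0.011 -0.001] F [-0.5  0.1 -3.4] w 0.115 pos [0.5484 0.2507 0.0474]
```

```bash
python3 -m crank '[[[0.025,0.004,0,0,0,0,5],[0,0,-0.015,0,0,0,5],[0,0,-0.015,0,0,0,5],[0,0,0,0,0,0,5]]]' 60
python3 - <<'E'
from h import *
covnow()
save('w7','wrist')
E
python3 covintool.py w7
```

```text
clock: 10.25
position: [0.5504, 0.251, 0.0466]
ee_rot: [0.994, 0.109, 0.007, -0.001]
ft_force: [-2.6, -1.2, 5.1]
grip_width: 0.11
cover est: org [ 0.2  0.3 33.6] tongue [-64.8   0.4  36.1] tilt 0.05 yaw -0.01 F [-2.6 -1.2  5.1] T [-0.37  0.58  0.05]
normal in tool [ 1.580e-02 -7.000e-04 -9.999e-01] tilt about y deg 0.91 about x -0.04 n 25006
far edge y at x0 -0.0511 slope deg -0.13
tongue edge x at y=0 -0.051 slope deg -0.01
far edge x at y=0 0.0673 slope deg -0.02
plane z at tool axis 0.0082
```

View pics/w7.png

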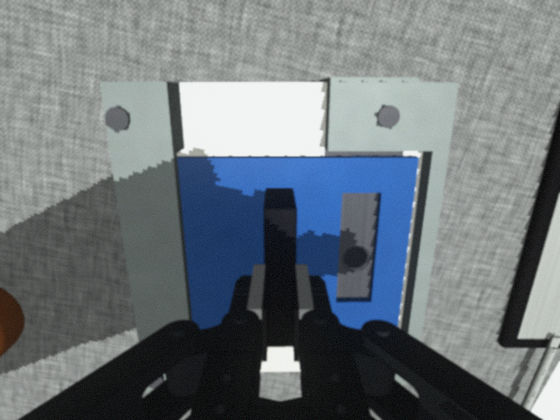

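The cover is down in the pocket (contact about 8 N) and the hole shows through the slot at (355,257). I'll release and check.

```bash
python3 -m crank '[[[0,0,0,0,0,0,40],[0,0,0,0,0,0,40],[0,0,0,0,0,0,40],[0,0,0.3,0,0,0,40],[0,0,0.7,0,0,0,40],[0,0,0.7,0,0,0,85],[0,0,0.5,0,0,0,85],[0,0,0,0,0,0,85]]]' 60
python3 - <<'E'
from h import *
import pickle
delta([.55,.25,.18],Rcov(12.5,0)@FLIP)
pickle.dump(manip.get_obs(),open('pics/w8.pkl','wb'));save('w8','wrist'); print(manip.get_obs()['position'])
E
```

```text
clock: 11.3
position: [0.5516, 0.2518, 0.1819]
ee_rot: [0.994, 0.109, 0.01, -0.002]
ft_force: [-0.1, -0.1, -0.4]
grip_width: 0.994
t 11.3 shift [-0.027 -0.03  -0.031] turn [-0.063  0.219  0.002] F [-0.1 -0.1 -0.4] w 0.994 pos [0.5516 0.2518 0.1819]
[0.5508353  0.25129763 0.17975574]
```

View pics/w8.png

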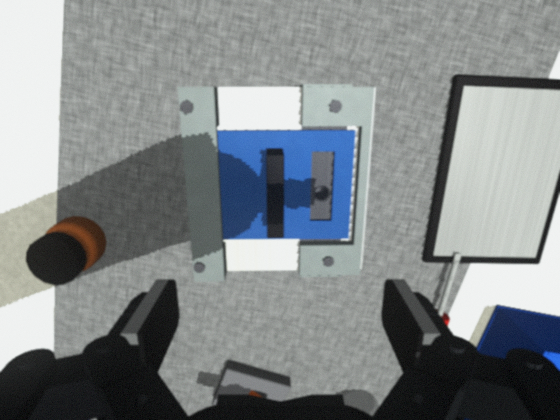

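The cover lies between the cheeks with its tongue under the lip, and the hole shows at (321,193). Now I'll measure them along with the pin.

Run:
```python
from h import *
import pickle
o=pickle.load(open('pics/w8.pkl','rb'))
p=cv2.imread('pics/w8.png');d=np.load('pics/w8_d.npy');g=cv2.cvtColor(p,cv2.COLOR_BGR2GRAY).astype(float);P=cloud('wrist',d,o)
hsv=cv2.cvtColor(p,cv2.COLOR_BGR2HSV);m=((hsv[...,0]>95)&(hsv[...,0]<128)&(hsv[...,1]>110)); m[:120]=0;m[245:]=0;m[:,:205]=0;m[:,365:]=0
q=P[m&(d>0)]
for i in range(5):
    s=np.linalg.svd(q-q.mean(0),full_matrices=False)[2]; n=s[2]*np.sign(s[2,2]); r=(q-q.mean(0))@n; q=q[abs(r)<max(.002,2*r.std())]
print('n',n,np.degrees(np.arccos(n[2])),'z',q[:,2].mean())
Rj=Rcov(JY,0)
jj=lambda X:((X-J)@Rj*1000).round(1)
v,u=np.nonzero(m)
for nm,px,z in [('slot corners (28..48, -32..32)',[(312,151.5),(333,151.5),(331,220),(311,220)],.039),('cover far edge',[(350,185)],.039),('cover +y edge',[(285,129.5)],.039),('cover -y',[(285,240)],.039)]:
    print(nm,jj(toplane('wrist',px,z,o)).tolist())
print(g[186:201,312:332].astype(int))
H=(g<60)&(np.abs(np.arange(560)[None]-321)<9)&(np.abs(np.arange(420)[:,None]-193)<9)
v,u=np.nonzero(H); print(H.sum(),u.mean(),v.mean(),jj(toplane('wrist',[(u.mean(),v.mean())],.034,o)))
cv2.imwrite('pics/w8c.png',cv2.resize(p[70:290,170:390],None,fx=2.7,fy=2.7))
```

```text
n [6.07721497e-04 9.81653976e-04 9.99999334e-01] 0.06615046597834516 z 0.03836196731461853
slot corners (28..48, -32..32) [[27.7, 32.0, 39.0], [45.9, 32.0, 39.0], [47.0, -31.0, 39.0], [28.6, -30.9, 39.0]]
cover far edge [[62.5, 2.1, 39.0]]
cover +y edge [[4.3, 50.8, 39.0]]
cover -y [[4.7, -50.6, 39.0]]
[[ 58  62  82  95  96  94  91  87  81  76  71  67  67  74  90 101 110 110
  105  86]
 [ 57  58  71  75  81  88  91  91  86  71  65  59  56  53  74  85 101 107
  103  90]
 [ 60  56  61  70  74  94  98  95  84  72  57  53  45  48  51  66  85 100
  100  82]
 [ 56  59  58  71  93 102 108  98  87  61  54  46  46  41  47  55  68  85
   94  79]
 [ 57  57  63  76  98 103 103  88  75  58  53  48  39  41  33  45  63  81
   83  70]
 [ 54  49  57  81  90  87  78  71  57  52  42  40  38  36  37  45  59  71
   67  62]
 [ 57  58  56  56  65  63  50  48  45  43  44  39  38  41  32  41  58  64
   65  59]
 [ 54  49  52  43  44  39  40  41  36  41  37  39  34  36  41  43  53  62
   61  57]
 [ 53  51  47  50  37  38  41  40  38  41  39  34  42  38  41  46  57  60
   68  59]
 [ 56  56  48  42  36  38  37  42  37  38  43  38  34  34  41  46  61  72
   82  76]
 [ 57  55  48  45  39  40  39  42  37  38  36  41  43  41  45  54  72  80
   88  78]
 [ 57  51  53  50  54  43  37  41  38  36  35  36  43  46  51  68  74  85
   96  78]
 [ 56  56  60  62  61  52  45  43  39  42  36  42  50  55  67  84  91  94
   88  78]
 [ 57  57  65  78  80  70  63  52  53  51  50  50  60  66  77  86  99 101
   83  66]
 [ 59  61  75  87  85  81  82  73  67  70  70  69  82  81  85 100 103 100
   79  69]]
143 320.6993006993007 193.6083916083916 [[37.3 -7.2 34. ]]
```

View pics/w8c.png

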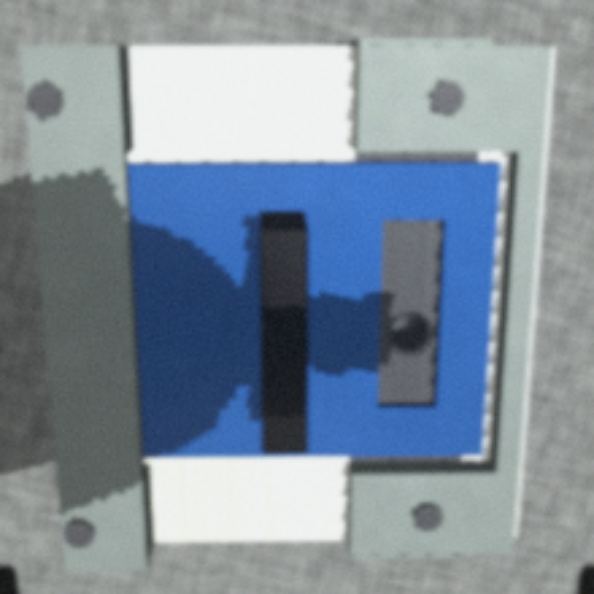

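Cover check: flat (0.07°), in the pocket, and the hole sits at jig (37.5, -7.1) mm. Next I'll go to a pre-grasp view of the pin.

Run:
```python
from h import *
delta([.505,-.005,.175],Rcov(-7,30)@FLIP)
print(J+Rcov(JY,0)@[.0377,-.0071,.034])
```

```text
t 11.35 shift [-0.764 -4.272 -0.079] turn [ 0.273 -5.827 -3.815] F [ 0.6 -0.6 -0.7] w 0.991 pos [0.5508 0.2513 0.1798]
[0.59204308 0.25352807 0.034     ]
```

```bash
python3 -m crank '[[[0,-0.2,0.4,0.02,-0.3,-0.2,85],[-0.08,-0.5,0.2,0.03,-0.6,-0.4,85],[-0.1,-0.5,0,0.03,-0.6,-0.4,85],[-0.1,-0.5,0,0.03,-0.6,-0.4,85],[-0.1,-0.5,0,0.03,-0.6,-0.4,85],[-0.1,-0.5,0,0.03,-0.6,-0.4,85],[-0.1,-0.5,0,0.03,-0.6,-0.4,85],[-0.1,-0.5,-0.1,0.03,-0.6,-0.4,85]]]' 60;python3 -m crank '[[[-0.08,-0.4,-0.3,0.03,-0.6,-0.4,85],[0,-0.17,-0.28,0.02,-0.6,-0.4,85],[0,0,0,0,-0.1,0,85],[0,0,0,0,0,0,85],[0,0,0,0,0,0,85]]]'
python3 - <<'E'
from h import *
import pickle
delta([.505,-.005,.175],Rcov(-7,30)@FLIP)
pickle.dump(manip.get_obs(),open('pics/w9.pkl','wb'));save('w9','wrist'); print(manip.get_obs()['position'])
E
```

```text
clock: 12.35
position: [0.5089, 0.0278, 0.2074]
ee_rot: [0.979, -0.024, 0.202, 0.012]
ft_force: [0.4, -0.4, 0.9]
grip_width: 0.994
clock: 12.98
position: [0.5054, -0.0047, 0.1739]
ee_rot: [0.965, -0.058, 0.256, 0.015]
ft_force: [-0.1, -0.7, 0.1]
grip_width: 0.997
t 12.97 shift [-0.006 -0.005  0.018] turn [-0.022 -0.049 -0.034] F [-0.1 -0.7  0.1] w 0.997 pos [ 0.5054 -0.0047  0.1739]
[ 0.50530527 -0.00480947  0.17378666]
```

View pics/w9.png

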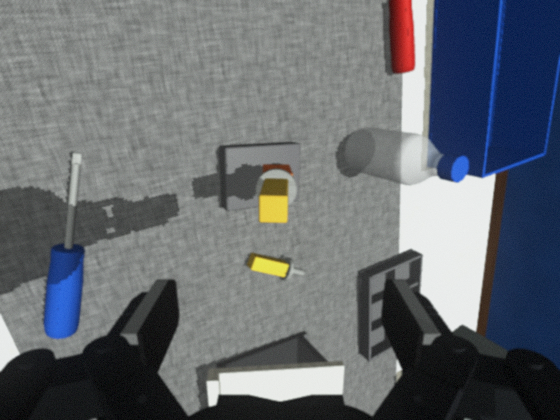

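The handle's top face is at (274,208) and the flange at (276,188), nearly coaxial with the view. I'll fit the axis.

Run:
```python
from h import *
import pickle
o=pickle.load(open('pics/w9.pkl','rb'))
p=cv2.imread('pics/w9.png');d=np.load('pics/w9_d.npy');P=cloud('wrist',d,o)
cv2.imwrite('pics/w9c.png',cv2.resize(p[130:240,210:320],None,fx=5,fy=5))
hsv=cv2.cvtColor(p,cv2.COLOR_BGR2HSV)
m=(hsv[...,0]>18)&(hsv[...,0]<33)&(hsv[...,1]>120); m[:165]=0;m[235:]=0;m[:,:250]=0;m[:,300:]=0
print('V by row',[(v,int(np.median(hsv[v,262:286,2]))) for v in range(176,228,4)])
top=m&(hsv[...,2]>150)
q=P[top&(d>0)]
for i in range(4):
    s=np.linalg.svd(q-q.mean(0),full_matrices=False)[2]; n=s[2]*np.sign(s[2,2]); r=(q-q.mean(0))@n; q=q[abs(r)<max(.0015,2*r.std())]
Rt=R.from_quat(o['ee_rot']).as_matrix()
print('top n',n,'tilt',np.degrees(np.arccos(n[2])),'az',np.degrees(np.arctan2(n[1],n[0])),'std',r.std(),len(q))
ct=max(cv2.findContours(top.astype(np.uint8),0,2)[0],key=cv2.contourArea)
rc=cv2.minAreaRect(ct); print(rc)
c=q.mean(0); t,ry=rays('wrist',[rc[0]],o); tc=(t+ry*(((c-t)@n)/(ry@n))[:,None])[0]; print('top centre',tc, 'n in tool',n@Rt)
t,ry=rays('wrist',cv2.boxPoints(rc),o); X=t+ry*(((c-t)@n)/(ry@n))[:,None]; print('sides',np.linalg.norm(np.diff(X[[0,1,2]],axis=0),axis=1)); e=(X[1]-X[0]);print('edge dir in tool',(e/np.linalg.norm(e))@Rt)
# flange: whitish-grey, bright vs
fl=(hsv[...,1]<40)&(hsv[...,2]>110); fl[:165]=0;fl[215:]=0;fl[:,:252]=0;fl[:,302:]=0
q=P[fl&(d>0)]; q=q[(q[:,2]>.055)&(q[:,2]<.09)]; print('flange pts',len(q),q.mean(0),'along axis from top',np.median((tc-q)@n))
```

```text
V by row [(176, 178), (180, 93), (184, 93), (188, 93), (192, 95), (196, 208), (200, 231), (204, 232), (208, 232), (212, 231), (216, 231), (220, 231), (224, 138)]
top n [ 0.29293499 -0.74762202  0.59602886] tilt 53.41398813495901 az -68.60364568213197 std 0.004796210029645002 727
((273.0, 208.5), (27.0, 28.0), 90.0)
top centre [ 0.53528021 -0.00428605  0.11032466] n in tool [ 0.62589473  0.70667725 -0.32994401]
sides [0.07520777 0.27382667]
edge dir in tool [0.19028439 0.27190115 0.94332477]
flange pts 403 [ 0.56605037 -0.0008804   0.06766408] along axis from top 0.02164871366331747
```

View pics/w9c.png

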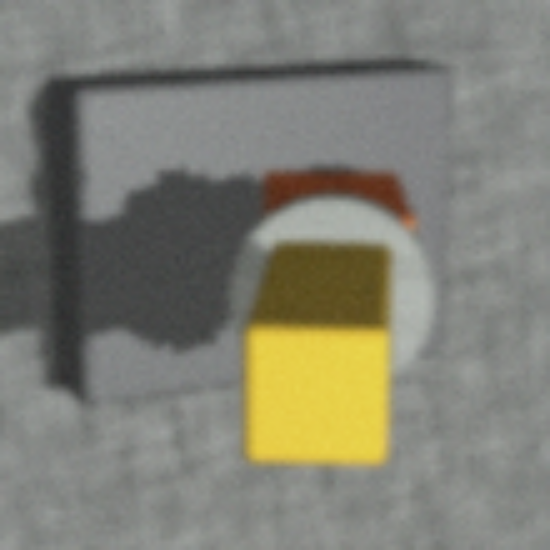

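Run:
```python
from h import *
import pickle
o=pickle.load(open('pics/w9.pkl','rb'))
p=cv2.imread('pics/w9.png');d=np.load('pics/w9_d.npy');P=cloud('wrist',d,o)
Rt=R.from_quat(o['ee_rot']).as_matrix()
q=P[201:219,264:284].reshape(-1,3); dd=d[201:219,264:284].ravel(); k=abs(dd-np.median(dd))<.01;q=q[k]; print('depth',np.median(dd),dd.min(),dd.max(),k.sum())
s=np.linalg.svd(q-q.mean(0),full_matrices=False)[2]; n=s[2]*np.sign(s[2,2]);print('n',n,'tilt',np.degrees(np.arccos(n[2])),'az',np.degrees(np.arctan2(n[1],n[0])),'in tool',n@Rt)
c=q.mean(0)
# corners from crop/5 : (247,326),(388,326),(388,463),(248,463)
px=np.array([(247,326),(388,326),(388,463),(248,463)])/5-0.4+[210,130]
t,ry=rays('wrist',px,o)
X=t+ry*(((c-t)@n)/(ry@n))[:,None]; print('sides mm',np.linalg.norm(X-np.roll(X,1,0),axis=1)*1000)
top=X.mean(0);print('top centre',top); e=X[1]-X[0];e/=np.linalg.norm(e);print('x edge in tool',e@Rt)
# flange: circle outline in crop: left 230, right 437, top 195 ; top surface of flange (pin z35) circle dia 34
# handle base corners at flange: (268,243),(388,243) = back edge of handle at z35
b=np.array([(268,243),(388,243)])/5-.4+[210,130]; tb,rb=rays('wrist',b,o)
# back edge bottom: midpoint = back top edge mid - 55mm*axis ; estimate axis so projection matches; use depth from perspective
mid_top=(X[0]+X[1])/2
wt=np.linalg.norm(px[1]-px[0]); wb=np.linalg.norm(b[1]-b[0]); print('widths',wt,wb)
zc=d[209,274]; 
Rm,tt=pose('wrist',o)
# intersect ray of bottom-mid with sphere radius 55mm about mid_top
rm=rb.mean(0);rm/=np.linalg.norm(rm); w=tb-mid_top; B=w@rm; C=w@w-.055**2; sdist=-B+np.sqrt(max(0,B*B-C)); base=tb+sdist*rm
a=(mid_top-base)/.055; print('axis',a,'tilt',np.degrees(np.arccos(a[2])),'az',np.degrees(np.arctan2(a[1],a[0])),'in tool',a@Rt)
q=P[170:215,252:302].reshape(-1,3)
```

```text
depth 0.24709621 0.0 0.25034207 358
n [-0.52256002  0.06547676  0.8500846 ] tilt 31.779128234687814 az 172.858061487453 in tool [-0.03552713 -0.0040327  -0.99936058]
sides mm [19.81490198 19.14627805 19.75046242 19.49573568]
top centre [ 0.53402138 -0.00325968  0.11302984]
x edge in tool [ 0.99931448 -0.01056145 -0.03548288]
widths 28.19999999999999 24.0
axis [-0.50039583  0.08783109  0.8613302 ] tilt 30.53373268232955 az 170.04466922951053 in tool [-0.0131649  -0.02887909 -0.99949621]
```

Run:
```python
from h import *
top=np.array([.534,-.0033,.113]);a=np.array([-.51,.072,.857]);
ex=np.array([np.cos(np.radians(31))*np.cos(np.radians(-8)),np.cos(np.radians(31))*np.sin(np.radians(-8)),np.sin(np.radians(31))]);ey=np.cross(a,ex)
C=np.array([top+.01*(i*ex+j*ey) for i,j in((-1,-1),(1,-1),(1,1),(-1,1))]+[top+.01*(i*ex+j*ey)-.055*a for i,j in((-1,-1),(1,-1),(1,1),(-1,1))])
for c,sl in (('scene',(165,245,260,340)),('side',(170,250,220,300))):
    p=cv2.imread(f'pics/{c}0.png'); y0,y1,x0,x1=sl; k=7
    im=cv2.resize(p[y0:y1,x0:x1],None,fx=k,fy=k)
    for q in proj(c,C): cv2.circle(im,tuple(int(v) for v in ((q-[x0,y0]+.5)*k)),3,(255,0,255),-1)
    cv2.imwrite(f'pics/chk_{c}.png',im)
```

```text
(no output)
```

View pics/chk_scene.png

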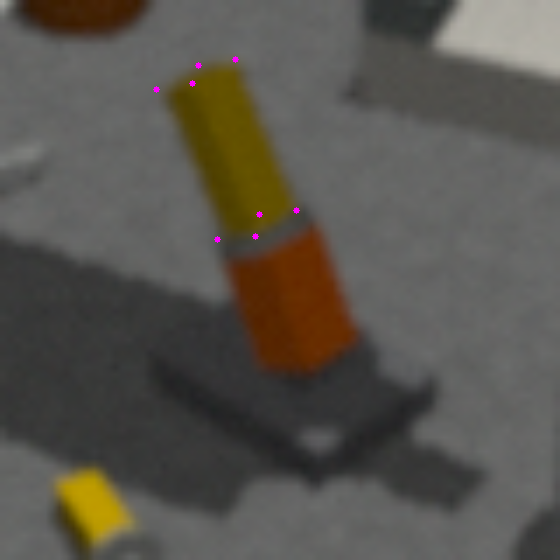

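View pics/chk_side.png

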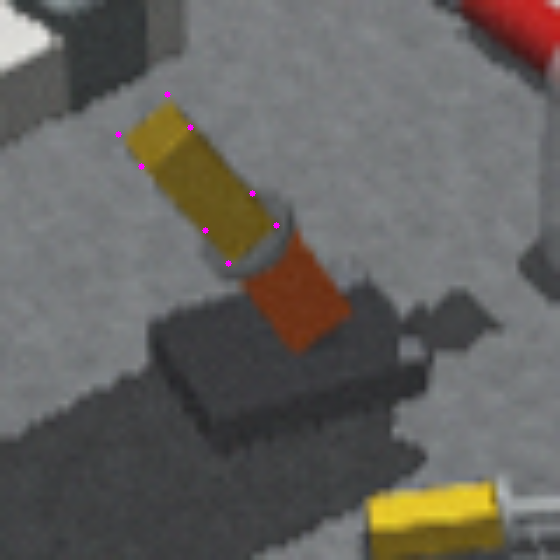

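The predicted corners match both fixed views to 1 or 2 pixels, so I'll approach.

Run:
```python
from h import *
top=np.array([.5345,-.004,.1128]);Rp=Rcov(-7.7,31)
for b in (.012,-.043): delta(top+Rp[:,2]*b,Rp@FLIP)
```

```text
t 13.03 shift [ 0.384  0.027 -0.845] turn [-0.048 -0.248 -0.172] F [0.2 0.8 0. ] w 0.999 pos [ 0.5053 -0.0048  0.1738]
t 13.03 shift [ 0.852 -0.036 -1.631] turn [-0.048 -0.248 -0.172] F [0.2 0.8 0. ] w 0.999 pos [ 0.5053 -0.0048  0.1738]
```

```bash
python3 -m crank '[[[0.13,0.01,-0.28,-0.02,-0.12,-0.09,85],[0.13,0.01,-0.28,-0.02,-0.12,-0.08,85],[0.12,0.007,-0.285,0,0,0,85],[0.16,-0.02,-0.26,0,0,0,75],[0.16,-0.02,-0.26,0,0,0,65],[0.152,-0.023,-0.266,0,0,0,60],[0,0,0,0,0,0,45],[0,0,0,0,0,0,40]]]' 60
python3 - <<'E'
from h import *
top=np.array([.5345,-.004,.1128]);Rp=Rcov(-7.7,31)
delta(top+Rp[:,2]*-.043,Rp@FLIP)
save('w10','wrist')
E
```

```text
clock: 14.02
position: [0.556, -0.0072, 0.0757]
ee_rot: [0.962, -0.065, 0.266, 0.018]
ft_force: [-0.2, -0.1, 0.3]
grip_width: 0.47
t 14.03 shift [0.008 0.005 0.004] turn [-0.007 -0.011  0.006] F [-0.2 -0.1  0.3] w 0.47 pos [ 0.556  -0.0072  0.0757]
```

View pics/w10.png

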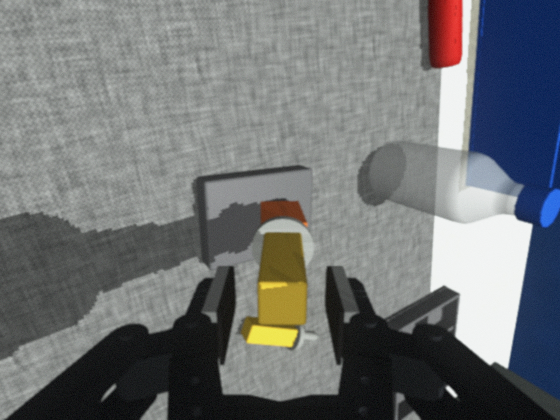

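The handle is centred between the fingers. Closing.

```bash
python3 -m crank '[[[0,0,0,0,0,0,25],[0,0,0,0,0,0,12],[0,0,0,0,0,0,10],[0,0,0,0,0,0,10],[0,0,0,0,0,0,10]]]' 70
python3 - <<'E'
from h import *
Rp=Rcov(-7.7,31); o=manip.get_obs()
delta(o['position']+Rp[:,2]*.045,Rp@FLIP)
E
```

```text
clock: 14.7
position: [0.5563, -0.0074, 0.0762]
ee_rot: [0.961, -0.065, 0.267, 0.018]
ft_force: [-3.0, 0.1, 6.5]
grip_width: 0.215
t 14.7 shift [-0.383  0.052  0.643] turn [-0.004  0.005  0.008] F [-3.   0.1  6.5] w 0.215 pos [ 0.5563 -0.0074  0.0762]
```

```bash
python3 -m crank '[[[-0.04,0.005,0.07,0,0,0,10],[-0.08,0.01,0.14,0,0,0,10],[-0.08,0.01,0.14,0,0,0,10],[-0.09,0.012,0.15,0,0,0,10],[-0.09,0.012,0.15,0,0,0,10],[0,0,0.3,0,0,0,10],[0,0,0.4,0,0,0,10],[0,0,0,0,0,0,10]]]' 70
python3 - <<'E'
from h import *
Rp=Rcov(-7.7,31)
delta([.53,0,.2],Rp@FLIP)
save('w11','wrist');save('s11','side')
E
```

```text
clock: 15.7
position: [0.5338, -0.0043, 0.1582]
ee_rot: [0.961, -0.065, 0.268, 0.018]
ft_force: [-0.9, 0.6, -1.2]
grip_width: 0.216
t 15.7 shift [-0.063  0.071  0.696] turn [-0.009  0.024  0.007] F [-0.9  0.6 -1.2] w 0.216 pos [ 0.5338 -0.0043  0.1582]
```

View pics/w11.png

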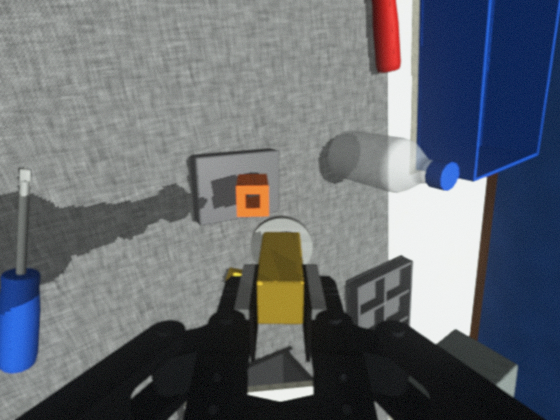

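View pics/s11.png

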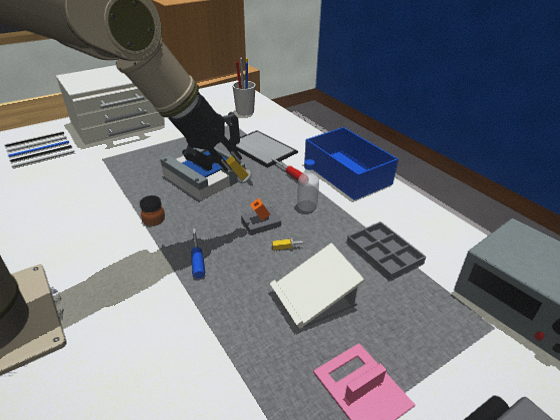

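The pin is out of the tube and held. I'll check its pose in the tool frame.

Run:
```python
from h import *
p=cv2.imread('pics/w11.png');cv2.imwrite('pics/w11c.png',cv2.resize(p[205:335,225:340],None,fx=4.5,fy=4.5))
d=np.load('pics/w11_d.npy');o={'position':np.zeros(3),'ee_rot':np.array([0,0,0,1.])};P=cloud('wrist',d,o)
def med(v0,v1,u0,u1):
    q=P[v0:v1,u0:u1].reshape(-1,3);z=d[v0:v1,u0:u1].ravel();q=q[(z>0)&(z<.3)];return np.median(q,0).round(4),len(q)
print('flange',med(220,230,272,292),'handle back face rows', [ (v,med(v,v+3,272,290)[0]) for v in range(234,282,8)],'top',med(290,318,266,298))
```

```text
flange (array([-0.0002, -0.0139,  0.012 ]), 200) handle back face rows [(234, array([-0.0007, -0.0106,  0.0049])), (242, array([-0.001 , -0.0108, -0.0053])), (250, array([-0.0007, -0.0108, -0.0143])), (258, array([-0.0007, -0.0107, -0.0229])), (266, array([-0.0005, -0.0108, -0.0306])), (274, array([-0.0007, -0.0109, -0.0376]))] top (array([-0.0002, -0.001 , -0.0432]), 893)
```

View pics/w11c.png

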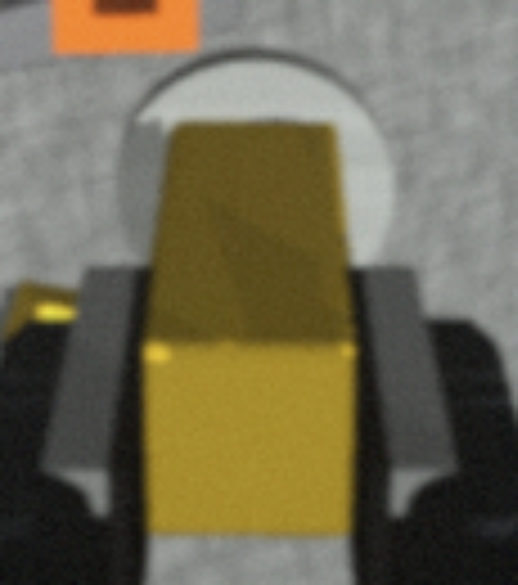

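```bash
cat >> h.py <<'E'
PT=np.array([-.0003,-.0008,.047])
HOLE=J+Rcov(JY,0)@[.0377,-.0071,0]
def pintarget(dx,dy,tipz,yaw):  # dx,dy in jig from hole (m), tipz world
    Rt=Rcov(yaw,0)@FLIP; return HOLE+Rcov(JY,0)@[dx,dy,tipz]-Rt@PT,Rt
def pinnow():
    o=manip.get_obs(); Rt=R.from_quat(o['ee_rot']).as_matrix(); tip=o['position']+Rt@PT
    print('tip jig from hole mm',(Rcov(JY,0).T@(tip-HOLE)*1000).round(1),'tilt',np.degrees(np.arccos(-Rt[2,2])).round(2),'F',o['ft_force'].round(1),'T',o['torque'].round(2),'w',round(o['grip_width'],3),'q',o['joint_pos'].round(2),'t',round(o['clock'],2))
E
python3 - <<'E'
from h import *
pinnow()
for y in (102.5,-77.5): delta(*pintarget(0,0,.12,y))
E
```

```text
tip jig from hole mm [ -91.3 -246.6  115.2] tilt 30.91 F [-0.1 -0.  -1.7] T [0.05 0.68 0.01] w 0.215 q [ 0.13 -0.2  -0.29  2.24  0.18  0.58 -0.43] t 15.8
t 15.8 shift [1.004 4.309 0.189] turn [-5.317  4.89  21.438] F [-0.1 -0.  -1.7] w 0.215 pos [ 0.5325 -0.0046  0.1557]
t 15.8 shift [0.981 4.294 0.189] turn [  4.448   4.837 -13.593] F [-0.1 -0.  -1.7] w 0.215 pos [ 0.5325 -0.0046  0.1557]
```

```bash
python3 -m crank '[[[0.06,0.2,0.3,0.278,0.302,-0.85,10],[0.06,0.28,0.1,0.278,0.302,-0.85,10],[0.06,0.28,0,0.278,0.302,-0.85,10],[0.06,0.28,0,0.278,0.302,-0.85,10],[0.06,0.28,0,0.278,0.302,-0.85,10],[0.06,0.28,0,0.278,0.302,-0.85,10],[0.06,0.28,0,0.278,0.302,-0.85,10],[0.06,0.28,0,0.278,0.302,-0.85,10]]]' 70;python3 -m crank '[[[0.06,0.28,0,0.278,0.302,-0.85,10],[0.06,0.28,0,0.278,0.302,-0.85,10],[0.06,0.28,0,0.278,0.302,-0.85,10],[0.06,0.28,0,0.278,0.302,-0.85,10],[0.06,0.28,0,0.278,0.302,-0.85,10],[0.06,0.28,0,0.278,0.302,-0.85,10],[0.06,0.25,-0.1,0.278,0.302,-0.85,10],[0.06,0.1,-0.1,0.278,0.302,-0.85,10]]]' 70;python3 -m crank '[[[0,0,0,0,0,0,10],[0,0,0,0,0,0,10]]]'
python3 - <<'E'
from h import *
pinnow()
delta(*pintarget(0,0,.12,-77.5))
save('w12','wrist')
E
```

```text
clock: 16.8
position: [0.5612, 0.1255, 0.1785]
ee_rot: [0.92, -0.366, 0.139, 0.01]
ft_force: [0.5, 0.3, -1.4]
grip_width: 0.213
clock: 17.8
position: [0.5898, 0.2479, 0.1662]
ee_rot: [0.779, -0.627, -0.001, 0.001]
ft_force: [0.4, -1.2, -0.7]
grip_width: 0.215
clock: 18.05
position: [0.5901, 0.2466, 0.1675]
ee_rot: [0.78, -0.626, 0.0, 0.001]
ft_force: [-1.3, 0.6, -1.4]
grip_width: 0.21
tip jig from hole mm [ -2.6  -6.1 120.5] tilt 0.08 F [-1.3  0.6 -1.4] T [-0.01 -0.03 -0.05] w 0.21 q [-0.1   0.43 -0.49  1.45  0.21  1.31 -1.96] t 18.05
t 18.05 shift [ 0.02   0.107 -0.008] turn [ 0.017 -0.    -0.011] F [-1.3  0.6 -1.4] w 0.21 pos [0.5901 0.2466 0.1675]
```

View pics/w12.png

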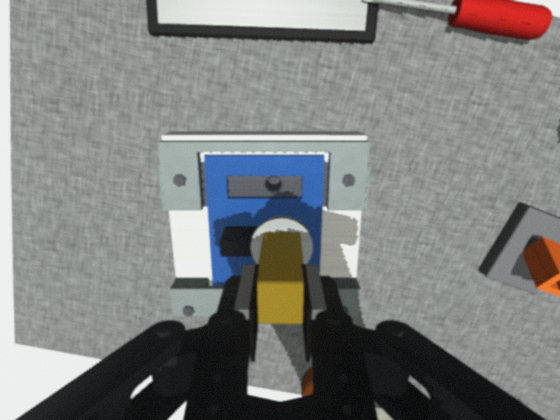

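The hole is visible at (274,183) in the slot. I'll re-measure it from this rotated pose, which exposes any calibration bias.

Run:
```python
from h import *
o=manip.get_obs()
p=cv2.imread('pics/w12.png');g=cv2.cvtColor(p,cv2.COLOR_BGR2GRAY).astype(float)
cv2.imwrite('pics/w12c.png',cv2.resize(p[120:230,190:350],None,fx=5,fy=5))
print(g[174:194,262:288].astype(int))
x,y=np.meshgrid(np.arange(560),np.arange(420))
H=(g<62)&(abs(x-274)<10)&(abs(y-183)<7)
print(H.sum(),x[H].mean(),y[H].mean()); h=toplane('wrist',[(x[H].mean(),y[H].mean())],.034,o)[0]; print(h,HOLE,(Rcov(JY,0).T@(h-HOLE)*1000).round(1))
```

```text
[[ 99  98 100 102  98  98 100  99  99 100 101  99 102 100 100 102 105 103
  102  95 101  98  98 102 101 100]
 [ 98  97  95  98 105 105 104  98  94  85  90  90  91  89  97  94  99 101
   99  98  96 101  91  98 101 103]
 [ 99  97  94 102 102 102  94  87  86  83  78  83  83  84  81  90  93  96
  100 103 102  94  94  92 100 100]
 [103 102 100 102 100  93  83  70  82  86  90  92  91  85  84  86  89  95
  102 104 105  99  97  99 103 103]
 [103 101 104 101  92  85  79  81  88  98 101 102 100 102  99  97  90  90
   95 103 100 105 106 105 101 104]
 [103 106 102  92  80  80  84  87  91  98  98  99  98  96 100  94  93  88
   86  94 107 102 106 104 104 105]
 [104 101  98  83  69  68  75  94  95  99 100 101  98  97 103  98 100  89
   82  85  96 101 100 102  99 101]
 [ 98  99  86  74  55  50  62  85  95 100  98 101 100 101 105  98  89  75
   74  78  91  97  95  99 103 100]
 [105  94  87  64  53  42  44  61  81  94  94 102  96  98  96  88  81  57
   53  71  86  96 102 101  99  98]
 [104  97  82  60  49  39  42  47  59  77  83  87  85  85  75  62  56  49
   51  71  84 100 100 102  99  99]
 [102  93 
[... 506 characters left out ...]
 85  95  95  98 100  99 100]
 [103  98  95  95  81  71  62  50  40  41  40  40  45  43  44  46  55  67
   79  91 101 101  93 101  95  98]
 [ 96 105  92  96  92  82  75  67  58  53  49  45  46  51  51  53  64  75
   83  91  96  97  92  88  92  87]
 [ 97  93  99  97  93  93  83  76  71  69  62  60  62  67  62  63  65  71
   87  84  84  93  81  76  64  72]
 [ 99  97 101  98 100  96  96  87  88  84  76  72  73  72  69  64  56  64
   69  68  70  70  68  60  60  58]
 [100  97  99  97  93 100  98  95  93  85  85  81  79  73  66  61  57  55
   51  55  57  58  54  57  59  58]]
97 272.659793814433 185.63917525773195
[0.59150481 0.25387022 0.034     ] [0.59204308 0.25352807 0.        ] [-0.5  0.5 34. ]
```

View pics/w12c.png

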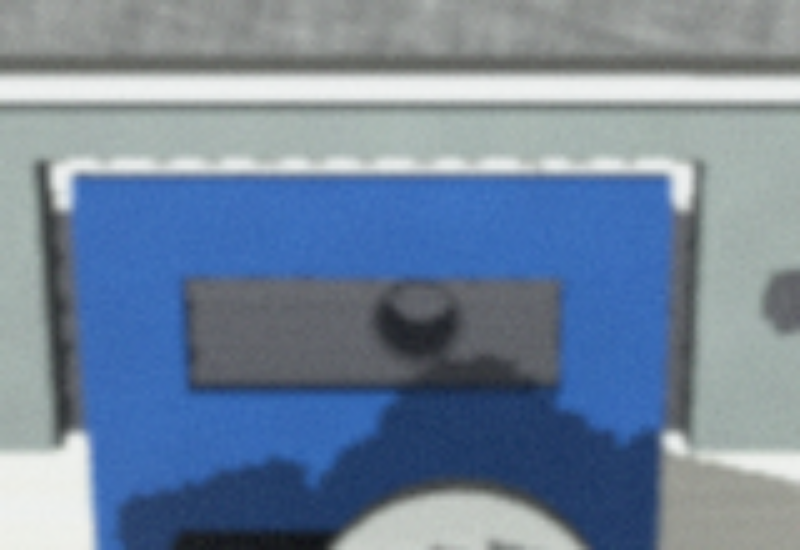

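Run:
```python
from h import *
import pickle
jj=lambda h:(Rcov(JY,0).T@(h-J)*1000).round(1)
print(jj(toplane('wrist',[(273.0,183.6)],.034)[0]))
print(jj(toplane('wrist',[(321.2,192.7)],.034,pickle.load(open('pics/w8.pkl','rb')))[0]))
print(jj(toplane('wrist',[(285.1,112.7)],.034,pickle.load(open('pics/w3.pkl','rb')))[0]))
for c,n in (('scene','scene0'),):pass
```

```text
[39.1 -7.  34. ]
[37.9 -7.5 34. ]
[38.9 -8.1 34. ]
```

```bash
python3 - <<'E'
from h import *
import pickle
o=pickle.load(open('pics/w3.pkl','rb'))
h=toplane('wrist',[(285.1,112.7)],.034,o)[0];print(h,J,JY,Rcov(JY,0).T@(h-J))
E
grep -n "^J=\|^HOLE" h.py; python3 jig.py | tail -3
```

```text
[0.59339539 0.25276727 0.034     ] [0.5537 0.2523 0.    ] 12.5 [ 0.03885558 -0.00813546  0.034     ]
32:J=np.array([.5537,.2523,0]); JY=12.5
45:HOLE=J+Rcov(JY,0)@[.0377,-.0071,0]
13 x0: strip 0.5975 0.5963 lip 0.5968 hole 0.5971 y0 cheek 0.1198 hole y rel -0.007 origin [0.55462205 0.25104104]
13.5 x0: strip 0.5987 0.5974 lip 0.5981 hole 0.598 y0 cheek 0.1143 hole y rel -0.007 origin [0.55483628 0.25077599]
[0.5933928  0.25281215 0.034     ]
```

Run:
```python
from h import *
for i in range(3): print(manip.get_calibration('wrist')['T_tool_cam'][:3].round(5).tolist())
print(manip.get_calibration('scene')['tvec'],manip.get_calibration('scene')['rvec'])
a=[manip.get_obs()['position'] for i in range(4)];print(a)
```

```text
[[1.0, -0.00054, 0.00074, -0.00079], [0.00028, 0.94817, 0.31777, -0.0811], [-0.00087, -0.31777, 0.94817, -0.16721]]
[[1.0, -0.00054, 0.00074, -0.00079], [0.00028, 0.94817, 0.31777, -0.0811], [-0.00087, -0.31777, 0.94817, -0.16721]]
[[1.0, -0.00054, 0.00074, -0.00079], [0.00028, 0.94817, 0.31777, -0.0811], [-0.00087, -0.31777, 0.94817, -0.16721]]
[-0.40344096 -0.17142339  1.42060675] [ 2.13365998  0.70960151 -0.37257686]
[array([0.59018171, 0.24675305, 0.16788517]), array([0.59018171, 0.24675305, 0.16788517]), array([0.59018171, 0.24675305, 0.16788517]), array([0.59018171, 0.24675305, 0.16788517])]
```

The wrist calibration is re-estimated over time, with scatter of about 1 mm. The hole averages to jig (38.5, -7.5), well within the chamfer's capture range. Now I'll lower the pin through the slot.

```bash
sed -i 's/^PT=.*/PT=np.array([-.0002,-.0006,.047])/; s/^HOLE=.*/HOLE=J+Rcov(JY,0)@[.0385,-.0075,0]/' h.py
python3 - <<'E'
from h import *
pinnow()
for z in (.06,.036): delta(*pintarget(0,0,z,-77.5))
E
```

```text
tip jig from hole mm [ -3.5  -5.7 120.9] tilt 0.07 F [-0.2  0.9 -0.3] T [ 0.02 -0.01  0.02] w 0.212 q [-0.1   0.43 -0.49  1.45  0.21  1.31 -1.96] t 18.1
t 18.1 shift [ 0.036  0.104 -1.015] turn [ 0.013  0.005 -0.009] F [-0.2  0.9 -0.3] w 0.212 pos [0.5902 0.2468 0.1679]
t 18.1 shift [ 0.036  0.104 -1.415] turn [ 0.013  0.005 -0.009] F [-0.2  0.9 -0.3] w 0.212 pos [0.5902 0.2468 0.1679]
```

```bash
python3 -m crank '[[[0.036,0.104,0,0.013,0.005,-0.01,10],[0,0,-0.3,0,0,0,10],[0,0,-0.3,0,0,0,10],[0,0,-0.25,0,0,0,10],[0,0,-0.15,0,0,0,10],[0,0,-0.1,0,0,0,10],[0,0,0,0,0,0,10],[0,0,0,0,0,0,10]]]' 70
python3 - <<'E'
from h import *
pinnow()
delta(*pintarget(0,0,.045,-77.5))
save('w13','wrist'); save('s13','side');p=cv2.imread('pics/s13.png');cv2.imwrite('pics/s13c.png',cv2.resize(p[90:230,120:290],None,fx=4,fy=4))
E
```

```text
clock: 19.1
position: [0.593, 0.2533, 0.1026]
ee_rot: [0.779, -0.627, 0.0, -0.001]
ft_force: [-0.1, 0.0, -0.8]
grip_width: 0.217
tip jig from hole mm [ 0.7  0.2 55.6] tilt 0.07 F [-0.1  0.  -0.8] T [-0.04  0.02  0.02] w 0.217 q [-0.11  0.49 -0.48  1.51  0.24  1.2  -1.99] t 19.1
t 19.1 shift [-0.01  -0.005 -0.177] turn [-0.01   0.009  0.018] F [-0.1  0.  -0.8] w 0.217 pos [0.593  0.2533 0.1026]
```

View pics/s13c.png

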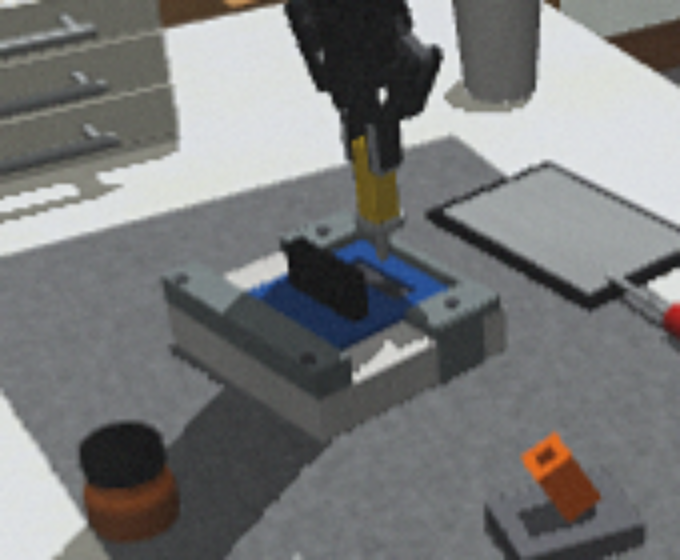

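View pics/w13.png

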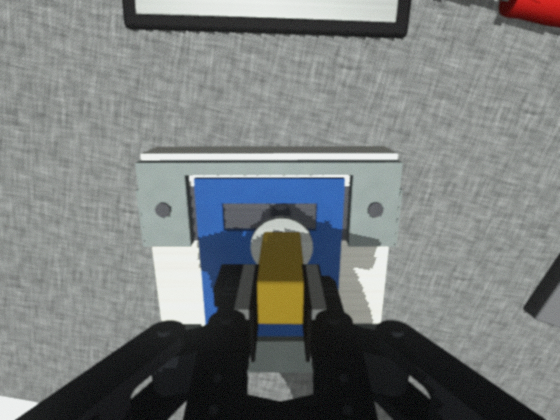

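The pin is lined up above the slot, with the hole showing just past the flange at (280,210). I'll go down gently.

```bash
python3 -m crank '[[[-0.01,-0.005,-0.1,-0.01,0.01,0.02,10],[0,0,-0.1,0,0,0,10],[0,0,-0.1,0,0,0,10],[0,0,-0.07,0,0,0,10],[0,0,-0.05,0,0,0,10],[0,0,0,0,0,0,10]]]' 70
python3 - <<'E'
from h import *
pinnow()
E
```

```text
clock: 19.95
position: [0.592, 0.2528, 0.0766]
ee_rot: [0.78, -0.626, -0.0, 0.001]
ft_force: [-0.9, -0.7, -1.2]
grip_width: 0.214
tip jig from hole mm [-0.5 -0.1 29.6] tilt 0.07 F [-0.9 -0.7 -1.2] T [0.06 0.02 0.05] w 0.214 q [-0.12  0.51 -0.48  1.53  0.25  1.16 -1.99] t 19.95
```

The tip is 4 mm below deck level with no contact force, so it's in the hole. Continuing.

```bash
python3 -m crank '[[[0,0,-0.07,0,0,0,10],[0,0,-0.07,0,0,0,10],[0,0,-0.06,0,0,0,10],[0,0,-0.05,0,0,0,10],[0,0,0,0,0,0,10],[0,0,0,0,0,0,10]]]' 70
python3 - <<'E'
from h import *
pinnow()
E
```

```text
clock: 20.7
position: [0.5921, 0.2529, 0.0619]
ee_rot: [0.78, -0.626, -0.0, 0.0]
ft_force: [-0.3, 0.9, -2.3]
grip_width: 0.214
tip jig from hole mm [-0.4 -0.  14.9] tilt 0.05 F [-0.3  0.9 -2.3] T [ 0.28 -0.18  0.04] w 0.214 q [-0.12  0.53 -0.47  1.55  0.26  1.13 -2.  ] t 20.7
```

```bash
python3 -m crank '[[[0,0,-0.04,0,0,0,10],[0,0,-0.03,0,0,0,10],[0,0,-0.02,0,0,0,10],[0,0,0,0,0,0,10]]]' 70
python3 - <<'E'
from h import *
pinnow()
E
```

```text
clock: 21.2
position: [0.592, 0.2529, 0.0563]
ee_rot: [0.78, -0.626, -0.0, 0.0]
ft_force: [1.4, 0.9, -2.2]
grip_width: 0.217
tip jig from hole mm [-0.4 -0.   9.3] tilt 0.06 F [ 1.4  0.9 -2.2] T [ 0.32 -0.26 -0.04] w 0.217 q [-0.12  0.53 -0.47  1.55  0.26  1.12 -2.  ] t 21.2
```

Nearly home. Next is pressing in small steps until the flange contacts the cover.

```bash
python3 -m crank '[[[0,0,-0.02,0,0,0,10],[0,0,-0.015,0,0,0,10],[0,0,0,0,0,0,10]]]' 70
python3 - <<'E'
from h import *
pinnow()
E
```

```text
clock: 21.58
position: [0.5924, 0.2529, 0.0559]
ee_rot: [0.78, -0.626, 0.0, 0.0]
ft_force: [-3.8, -1.1, 11.3]
grip_width: 0.214
tip jig from hole mm [-0.  -0.1  8.9] tilt 0.02 F [-3.8 -1.1 11.3] T [-0.32  0.92  0.01] w 0.214 q [-0.12  0.54 -0.47  1.55  0.26  1.12 -2.  ] t 21.57
```

The flange is seated: 12 N, with the tip at 8.9 mm against an expected 9. Releasing and retreating.

```bash
python3 -m crank '[[[0,0,0.015,0,0,0,20],[0,0,0,0,0,0,50],[0,0,0,0,0,0,50],[0,0,0,0,0,0,50],[0,0,0.2,0,0,0,50],[0,0,0.6,0,0,0,50],[0,0,0.7,0,0,0,50],[0,0,0.7,0,0,0,60]]]' 70
python3 -m crank '[[[0,0,0.3,0,0,0,85],[0,0,0,0,0,0,85],[0,0,0,0,0,0,85]]]'
python3 - <<'E'
from h import *
pinnow()
for c in ('wrist','side','scene'): save(c+'14',c)
p=cv2.imread('pics/side14.png');cv2.imwrite('pics/s14c.png',cv2.resize(p[90:230,120:290],None,fx=4,fy=4))
E
```

```text
clock: 22.58
position: [0.592, 0.2529, 0.1896]
ee_rot: [0.78, -0.626, -0.0, 0.0]
ft_force: [1.1, 0.3, 0.7]
grip_width: 0.7
clock: 22.95
position: [0.5915, 0.2523, 0.2035]
ee_rot: [0.78, -0.626, -0.001, 0.002]
ft_force: [-0.3, -0.2, -0.9]
grip_width: 0.994
tip jig from hole mm [ -1.2  -0.5 156.5] tilt 0.19 F [-0.3 -0.2 -0.9] T [0.03 0.01 0.  ] w 0.994 q [-0.11  0.42 -0.5   1.39  0.2   1.39 -1.96] t 22.95
```

View pics/s14c.png

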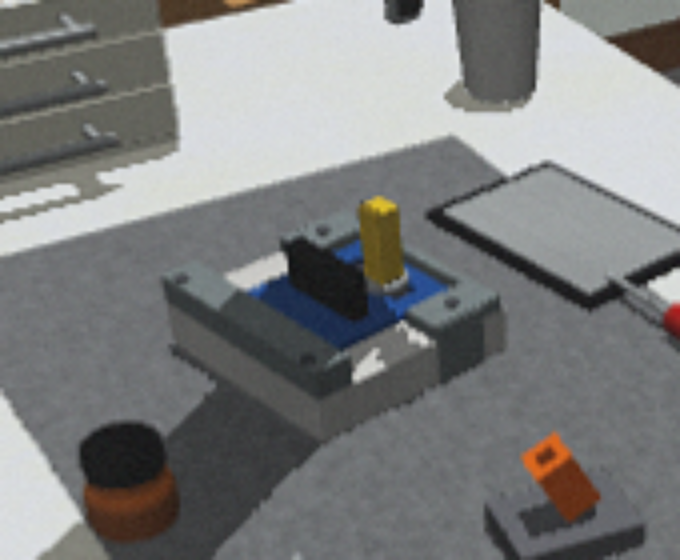

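View pics/wrist14.png

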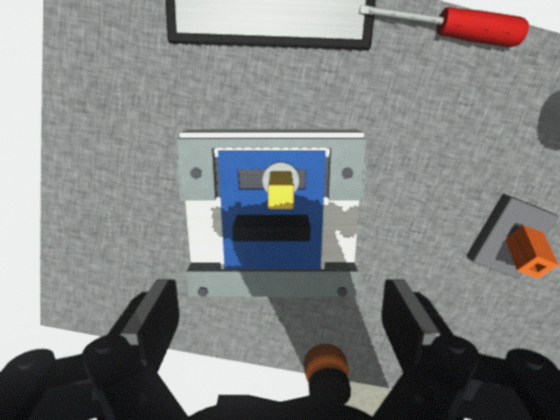

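View pics/scene14.png

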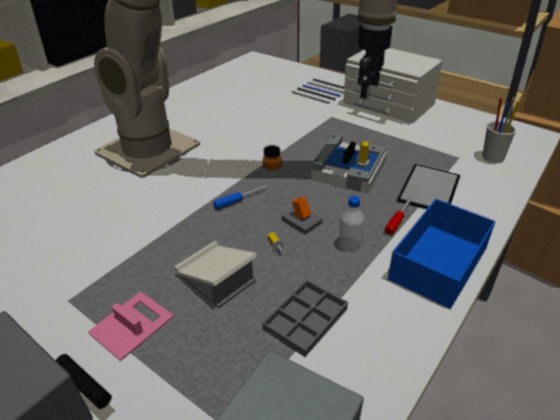

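The pin stands upright with its flange on the cover, and the bystanders are in place. One quick numeric check from the depth image.

Run:
```python
from h import *
d=np.load('pics/wrist14_d.npy');P=cloud('wrist',d)
p=cv2.imread('pics/wrist14.png');hsv=cv2.cvtColor(p,cv2.COLOR_BGR2HSV)
q=P[190:204,272:290].reshape(-1,3);q=q[(q[:,2]<.15)];s=np.linalg.svd(q-q.mean(0))[2][2];s*=np.sign(s[2])
m=q.mean(0);print('handle top',m,'n',np.degrees(np.arccos(s[2])),'jig',(Rcov(JY,0).T@(m-J)*1000).round(1))
c=P[240:262,230:310].reshape(-1,3);c=c[c[:,2]<.06];s=np.linalg.svd(c-c.mean(0),full_matrices=False)[2][2];print('cover z',np.median(c[:,2]),np.degrees(np.arccos(abs(s[2]))))
```

```text
handle top [0.59261806 0.25277589 0.0985713 ] n 0.6665009380547305 jig [38.1 -8.  98.6]
cover z 0.03861613490186741 0.2535973865128618
```

```bash
python3 -c "
from workcell import manip
print(manip.hand_in())"
```

```text
the job is handed in; nothing more can be done
None
```

I fitted the cover and locked it with the pin, then handed the job in at about 23 s of the 72 s limit; the hand-in gave no verdict.

- **Cover:** I hooked its tongue about 14 mm under the lip at 15° tilt, swung it flat and released it. It now lies at 0.25° from level, with its top at 38.6 mm against 39 nominal. It sits roughly 1 to 2 mm towards the lip from home, inside the 5 mm allowed.
- **Pin:** I could see the blind hole through the slot, at about jig y -7.5 mm. So I lowered the pin straight in and did not slide the tip along the strip to find it. The flange met the cover at about 12 N with the tip 25 mm below the deck. After release the handle top read 98.6 mm (99 expected) and about 0.7° from upright.
- **Bystanders:** In the last pictures they are where they started, and the gripper is open and clear of everything.
- **Disagreement:** The wrist camera's calibration shifted during the run, so my hole measurements scattered by about 1 mm. The insertion met no resistance.

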